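# Calibre border tiles and clamp the match in the dressing jig

### The arm

A 7-joint arm with a two-finger parallel gripper is mounted at the origin on the work surface. World frame = base frame: x ahead of the robot, y to its left, z up, the work surface at z = 0. Lengths are in m, angles in rad, forces in N, time in s.
With the tool pointing down it reaches from about 0.4 to 0.85 m from the base axis. Payload 10.4 kg.
Tool frame: the origin (TCP) lies midway between the tips of the shut fingers; the grasp point (between the pads) lies 19 mm behind it (r.tcp_to_grasp is the z of the grasp point in the tool frame, in m); z points along the fingers, x is the direction in which the jaws open and shut, and the axes are right-handed (so a half turn about z gives the same grasp; the last joint's range is limited). The gripper opens to 87 mm and grips with 3 to 60 N. Pads are 19 mm wide; open, the fingers measure 117 mm over their backs; the gripper's body (75 mm by 190 mm) begins 51 mm behind the grasp point.
Start: joints at [1.12, 0.332, -0.065, 1.46, 0.022, 1.35, -0.088], TCP at [0.259, -0.569, 0.223] pointing down, gripper open.
Joint ranges: [-2.6, 2.6], [-0.5, 2.12], [-1.47, 1.34], [0.16, 2.42], [-1.27, 4.41], [0.06, 2.06], [-2.6, 2.6]. Speed limits (rad/s): [2.22, 2.22, 2.79, 2.79, 3.14, 3.14, 3.14].

### API

Orientations are given as a unit quaternion [x, y, z, w].
In Python, from bench import r, camera, close_job gives the robot as it stands. The module is installed in compiled form; this text tells all that it offers.
- The arm moves only by the shell command python3 -m crank 'ROWS' [FORCE]. ROWS is JSON, a list of rows, each an object of numbers: "x", "y", "z": the shift along the tool's x, y, z scaled (see below); "ax", "ay", "az": the turn, a rotation vector about the tool's x, y, z scaled (see below); "claw": the closure, from -1 (fully open) to 1 (shut), so that 0 is half open. A call has exactly 5 rows; each row is the pose to reach, as a shift and turn from the pose commanded when the call began, along the tool's axes at that moment; what a row does not reach only later rows make up. The controller multiplies each number of a shift by 1 m and each number of a turn by 2 rad. A row lasts 1/12 s, in which the tool goes at most 41.7 mm and 7.16 degrees, less where a joint would pass 70% of its speed; a pose out of reach is approached as far as the arm can. A call with a number of a shift or a turn outside -1 to 1 is refused whole. A call with a gripper value outside its range is refused whole. The fingers move at their own pace and stop on an object; FORCE is the grip in N (left out, the last holds). Time passes only in rows, so rows that repeat a pose let the fingers close, or fill a call up. It gives the time, the measured TCP pose, the force and the opening at its end, in the units of the state.
- r.read_state(): the state, without advancing time (a new reading comes with each control period).
- camera(name): name is "side" or "top" or "wrist"; returns a dict with "color" (420x560x3 uint8, blue, green, red), "fx", "fy", "cx", "cy" (pixels), "eye" and "orientation" of the camera in the world. Camera axes: x right, y down, z forward; pixel columns grow to the right and rows downward; lengths in m; the calibration is good to about 2 mm. A picture is of the moment at which its call begins. There is no depth.
- close_job(): hands the job in, once; it reports no verdict.
The state is a dict: "time": time; "joint_positions": joint angles; "joint_vel": joint speeds; "joint_torque": joint torques, N m; "ee_pos": TCP position; "eef_rot": TCP orientation; "ft_force": force on the tool from outside, world axes, zero at the start; "torque": the same for the moment, N m; "width": finger opening in m.
Only numpy, scipy, OpenCV 4.12 (cv2) and the standard library are available. Lean on these libraries where they do the work, as an engineer would, in place of code of your own. Each camera call takes 0.05 s, during which the arm holds its last target. There are 200 camera calls.

### The job

Calibre the border tiles: lay each tile from the cork mat in a lane of its own on the green calibre board and slide it towards the narrow end until it wedges, so that all of them stand wedged side by side to be compared. Then take the tile whose front end stopped at the red flag's line, lay it flat in the jig's nest against both the side rail and the end stop, and swing the toggle clamp's handle down over centre to lock the clamp on it (the clamp is shut at the start and must be opened first). Lay all the other tiles back flat on the cork mat, and leave everything else on the bench where it stands.

Things in the scene. Friction and masses are not known exactly. Their poses are not given: they have to be found in the camera images.
- gauge: fixed green calibre board, top 6 mm above the bench; steel fences 8 mm higher form 4 lanes along +x, centred on y = 105, 35, -35, -105 mm. Origin: lane mouth line, bench level; plate x -105 to 117. Lanes: 52 mm wide at x = 0, less 1 mm per 4 mm, 25 at x = 108. White lines at x = 36, 56, 76, 96 mm: a 43, 38, 33, 28 mm tile's front end stops there (or up to 5 mm past)
- flag_red: red index flag, 12 x 20 x 30 mm, fixed on the brass rail of the calibre board at the 33 or the 38 mm line: it marks the calibre that is wanted. Origin: middle of its underside, on the line
- flag_grey: grey index flag, same shape, fixed at the other of those two lines: not wanted today
- tile_a: loose border tile, white glaze with blue lines and diamonds on red clay, 110 mm long (its x axis), 18 mm thick, about 150 g. Its width (y) is 28, 33, 38 or 43 mm, unmarked; no two are alike, and which is which is not told. Origin: centre of the underside. Some may be absent
- tile_b: loose border tile, white glaze with blue lines and diamonds on red clay, 110 mm long (its x axis), 18 mm thick, about 150 g. Its width (y) is 28, 33, 38 or 43 mm, unmarked; no two are alike, and which is which is not told. Origin: centre of the underside. Some may be absent
- tile_c: loose border tile, white glaze with blue lines and diamonds on red clay, 110 mm long (its x axis), 18 mm thick, about 150 g. Its width (y) is 28, 33, 38 or 43 mm, unmarked; no two are alike, and which is which is not told. Origin: centre of the underside. Some may be absent
- tile_d: loose border tile, white glaze with blue lines and diamonds on red clay, 110 mm long (its x axis), 18 mm thick, about 150 g. Its width (y) is 28, 33, 38 or 43 mm, unmarked; no two are alike, and which is which is not told. Origin: centre of the underside. Some may be absent
- mat: cork stock mat, fixed, 280 (x) x 200 (y) x 3 mm; the tiles lie on it at the start. Origin: centre of its underside, at bench level
- jig: dressing jig, fixed: aluminium base 236 x 92 x 12 mm with a nest for one tile at its near (-x) end and a horizontal-handle toggle clamp at the far end. Its x axis runs along the nest, from the robot's side to the clamp. Origin: at bench level, on the centre line, 60 mm past the middle of a nested tile
- nest (a point): inner corner of the nest, on the base's top face 12 mm above the bench, axes as the jig's. Plane y = 0: face of the side rail (x -104 to -10 mm); plane x = 0: face of the end stop; both dark bars 8 mm high and thick. A nested tile lies on the -x, -y side, its length along x, end on the stop, side on the rail
- clamp_handle (a joint): angle of the red handle about clamp_pivot, rad. 0: level, pointing to the jig's +x, arm down; -0.08: lower stop, just over centre, locked (as it starts, on nothing); grows as it is raised; 1.5: upright, fully open, arm up clear of the nest. Stays where left (2 to 3 N at the grip moves it). The arm follows through a toggle link: 0.2 rad at 0.4, 0.73 at 0.8, 1.35 at 1.5
- clamp_pivot (a point): the handle's hinge axis (along the jig's y), 50 mm above the bench
- clamp_grip (a point): middle of the handle's red grip, 80 mm from the hinge axis; the grip is 18 mm wide (along the jig's y), 16 mm thick, 70 mm long. When locked there is about 40 mm of air under it
- clamp_pad: black rubber pad, 18 mm across, on a sprung spindle at the arm's tip. Locked, it presses on the tile's top 15 mm from the end stop with about 10 N. Arm up, it stands 100 to 130 mm above the bench, and at least 8 mm beyond the end stop (towards +x). Origin: middle of its lower face
- amber_big: bystander: amber bottle, black cap, 64 mm across, 150 mm high
- amber_small: bystander: small amber bottle, 44 mm across, 100 mm high
- jar: bystander: glass jar with a red lid, 68 mm across, 90 mm high
- teacup: bystander: white cup with a handle, 80 mm across, 65 mm high
- bowl: bystander: blue bowl, 130 mm across, 55 mm high
- spatula: bystander: spatula 190 mm long lying on the bench in front of the calibre board
- brush: bystander: brush 170 mm long lying to the right of the jig
- sanding_block: bystander: grey sanding block 90 x 50 x 28 mm

How it is judged:
On the way, in this order (a step that is already met when the one before it is completed fails the run):
1. all the tiles that are there lie wedged in lanes of the calibre board at the same time (x of tile_a in the frame of gauge between -0.006 and 0.013 m and z of tile_a in the frame of gauge between 0.003 and 0.01 m and angle between the x axis of each of tile_a, tile_b, tile_c, tile_d and the x axis of gauge, either way round below 0.16 rad and linear speed of each of tile_a, tile_b, tile_c, tile_d below 0.02 m/s and x of tile_b in the frame of gauge between 0.034 and 0.053 m and z of tile_b in the frame of gauge between 0.003 and 0.01 m and x of tile_c in the frame of gauge between 0.014 and 0.033 m and z of tile_c in the frame of gauge between 0.003 and 0.01 m and x of tile_d in the frame of gauge between -0.026 and -0.007 m and z of tile_d in the frame of gauge between 0.003 and 0.01 m), for 0.2 s.
2. the tile of the red flag's calibre lies in the nest with the clamp locked on it (((x of flag_red in the frame of gauge between 0.067 and 0.085 m and x of tile_c in the frame of nest between -0.061 and -0.052 m and y of tile_c in the frame of nest between -0.0225 and -0.0135 m and z of tile_c in the frame of nest between -0.003 and 0.004 m and angle between the x axis of tile_c and the x axis of jig, either way round below 0.1 rad and value of joint clamp_handle below 0.06 rad and contact force between clamp_pad and tile_c above 3 N) or (x of flag_red in the frame of gauge between 0.047 and 0.065 m and x of tile_a in the frame of nest between -0.061 and -0.052 m and y of tile_a in the frame of nest between -0.025 and -0.016 m and z of tile_a in the frame of nest between -0.003 and 0.004 m and angle between the x axis of tile_a and the x axis of jig, either way round below 0.1 rad and value of joint clamp_handle below 0.06 rad and contact force between clamp_pad and tile_a above 3 N))), for 0.2 s.
At the end, for the whole second after the job is handed in: The red flag's tile lies flat in the nest, within 6 mm of rail and stop and 0.1 rad of square, handle below 0.06 rad, pad pressing on it; every other tile lies flat and still with its middle on the cork mat. (Wedged: 7 mm short of its line to 12 mm past it.) (((x of flag_red in the frame of gauge between 0.067 and 0.085 m and x of tile_c in the frame of nest between -0.061 and -0.052 m and y of tile_c in the frame of nest between -0.0225 and -0.0135 m and z of tile_c in the frame of nest between -0.003 and 0.004 m and angle between the x axis of tile_c and the x axis of jig, either way round below 0.1 rad and value of joint clamp_handle below 0.06 rad and contact force between clamp_pad and tile_c above 3 N and x of tile_a in the frame of mat between -0.14 and 0.14 m and y of tile_a in the frame of mat between -0.1 and 0.1 m and z of tile_a in the frame of mat below 0.009 m and angle between tile_a's own z axis and vertical below 0.15 rad and linear speed of tile_a below 0.02 m/s) or (x of flag_red in the frame of gauge between 0.047 and 0.065 m and x of tile_a in the frame of nest between -0.061 and -0.052 m and y of tile_a in the frame of nest between -0.025 and -0.016 m and z of tile_a in the frame of nest between -0.003 and 0.004 m and angle between the x axis of tile_a and the x axis of jig, either way round below 0.1 rad and value of joint clamp_handle below 0.06 rad and contact force between clamp_pad and tile_a above 3 N and x of tile_c in the frame of mat between -0.14 and 0.14 m and y of tile_c in the frame of mat between -0.1 and 0.1 m and z of tile_c in the frame of mat below 0.009 m and angle between tile_c's own z axis and vertical below 0.15 rad and linear speed of tile_c below 0.02 m/s)) and x of tile_b in the frame of mat between -0.14 and 0.14 m and y of tile_b in the frame of mat between -0.1 and 0.1 m and z of each of tile_b, tile_d in the frame of mat below 0.009 m and angle between each of tile_b, tile_d's own z axis and vertical below 0.15 rad and linear speed of each of tile_b, tile_d below 0.02 m/s and x of tile_d in the frame of mat between -0.14 and 0.14 m and y of tile_d in the frame of mat between -0.1 and 0.1 m); the robot touches nothing.
It fails at once if a bystander on the bench is pushed more than 4 cm from its place (distance of any of amber_big, amber_small, jar, teacup, bowl, spatula, brush, sanding_block from where it was at the start of the episode above 0.04 m).
Of tile_b, tile_d only 1 to 2 are there at a start; the rules pass over those that are not, and their reading is None.
At some moment in a run one of tile_a, tile_b, tile_c, tile_d may be knocked a few centimetres aside while the robot is not near it.
Once in a run the grip may slacken for a moment while it holds something.
It also fails if it takes over 210 s, if anything falls off the work surface, if the arm or the gripper's body presses on something with over 40 N, if the wrist force passes 120 N, or if a joint passes its speed limit or range.

## Working session

There is one attempt and no reset: what is moved stays moved. The work goes in short steps, Python scripts to look and compute and a shell command to move; the robot and the scene stay as the last step left them, time stands still between calls to the robot, and variables do not carry over. Pictures are saved under pics/ and viewed, about 12 in all and at most 16, crops included, and the job is handed in when it is done.

```bash
mkdir -p pics; ls; python3 - <<'E'
from bench import r,camera
import cv2
print(r.read_state())
for n in ["top","side"]:
    c=camera(n); cv2.imwrite(f"pics/{n}0.png",c["color"]); print({k:v for k,v in c.items() if k!="color"})
E
```

```text
pics
{'time': 0.0, 'joint_positions': array([ 1.12039857,  0.33287531, -0.06473423,  1.46097547,  0.02161919,
        1.34992233, -0.08847681]), 'joint_vel': array([ 0.00158498, -0.0012388 , -0.00143464, -0.00126524,  0.00029005,
        0.00039439,  0.00135485]), 'joint_torque': array([-9.06305081e-05, -6.23254037e+01,  2.46494956e-02, -3.89892089e+01,
       -6.12396165e-02,  3.97563726e-02,  1.88801864e-04]), 'ee_pos': array([ 0.25912723, -0.56829831,  0.2217356 ]), 'eef_rot': array([ 8.41112770e-01, -5.40859276e-01, -6.44437994e-04, -3.67661945e-04]), 'ft_force': array([-0.12277096,  0.47745223,  0.28004462]), 'torque': array([-0.00011479, -0.01254787,  0.05951122]), 'width': 0.0872883668552975}
{'fx': 384.3162166871935, 'fy': 384.3162166871935, 'cx': 280.52620769737484, 'cy': 207.66924006087788, 'eye': array([ 0.40591078, -0.05922403,  0.98241498]), 'orientation': array([ 0.71635435, -0.69557018,  0.03642347, -0.04113261])}
{'fx': 425.0750683616807, 'fy': 425.0750683616807, 'cx': 283.03458400925354, 'cy': 196.49373974224915, 'eye': array([0.20226233, 0.84044624, 0.96253815]), 'orientation': array([-0.16505294,  0.90562793, -0.3850242 ,  0.06596932])}
```

View pics/top0.png

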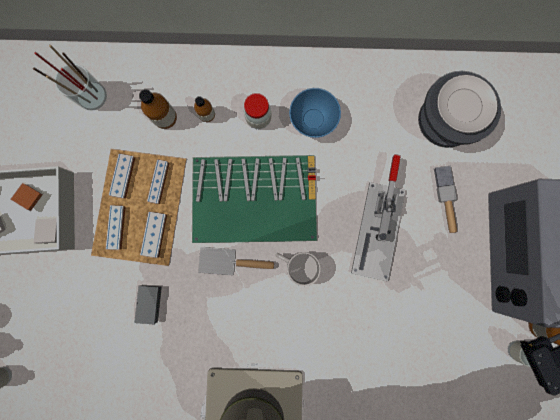

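View pics/side0.png

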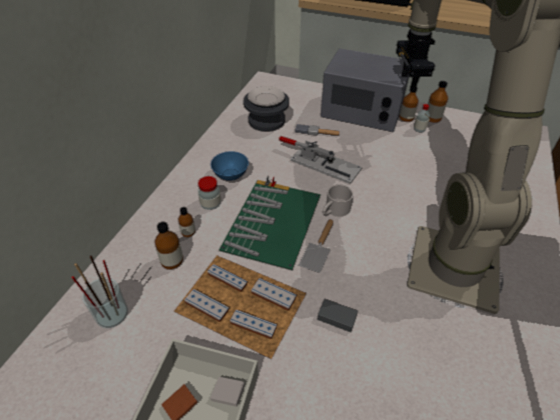

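```bash
cat > h.py <<'E'
import numpy as np, cv2
from scipy.spatial.transform import Rotation as R
from bench import r, camera
def ray(c,uv,z):
    uv=np.atleast_2d(np.asarray(uv,float))
    d=np.c_[(uv[:,0]-c["cx"])/c["fx"],(uv[:,1]-c["cy"])/c["fy"],np.ones(len(uv))]
    d=R.from_quat(c["orientation"]).apply(d); e=np.asarray(c["eye"])
    return e+d*((z-e[2])/d[:,2])[:,None]
def proj(c,P):
    p=R.from_quat(c["orientation"]).inv().apply(np.atleast_2d(P)-c["eye"])
    return np.c_[c["fx"]*p[:,0]/p[:,2]+c["cx"],c["fy"]*p[:,1]/p[:,2]+c["cy"]]
def blobs(mask,amin=8):
    cs,_=cv2.findContours(mask.astype(np.uint8),cv2.RETR_EXTERNAL,cv2.CHAIN_APPROX_NONE)
    return sorted([k for k in cs if cv2.contourArea(k)>=amin],key=lambda k:-cv2.contourArea(k))
def rect(c,k,z):
    "min-area rectangle on plane z: centre, (long,short) mm, angle of long axis deg"
    P=ray(c,k[:,0,:]+0.0,z)[:,:2].astype(np.float32)
    (cx,cy),(w,h),a=cv2.minAreaRect(P)
    if w<h: w,h,a=h,w,a+90
    return np.round([cx,cy],4),np.round([w*1e3,h*1e3],1),round((a+90)%180-90,1)
def tool():
    s=r.read_state(); return np.array(s["ee_pos"]),R.from_quat(s["eef_rot"])
def go(xyz=None,yaw=None):
    "shift (tool axes,m) and turn/2 to reach TCP xyz, tool down with jaw (x) axis at yaw deg (mod 180)"
    p,q=tool(); out={}
    if xyz is not None: print("shift",np.round(q.inv().apply(np.array(xyz)-p),4))
    if yaw is not None:
        best=None
        for a in (yaw,yaw+180):
            x=np.array([np.cos(np.radians(a)),np.sin(np.radians(a)),0]);z=np.array([0,0,-1.])
            t=R.from_matrix(np.c_[x,np.cross(z,x),z]); v=(q.inv()*t).as_rotvec()
            j7=r.read_state()["joint_positions"][6]
            print("turn/2 for",a,np.round(v/2,4),"j7",round(j7,2))
E
python3 - <<'E'
from h import *
c=camera("top");h=cv2.cvtColor(c["color"],cv2.COLOR_BGR2HSV);H,S,V=cv2.split(h)
g=blobs((H>65)&(H<95)&(S>90),2000);print("gauge",[rect(c,k,.006) for k in g])
k=g[0]
m=(S<60)&(V>110); roi=np.zeros_like(m);roi[150:262,98:186]=1
m=cv2.morphologyEx((((S<70)&(V>100)|((H>95)&(H<130)))&roi).astype(np.uint8),cv2.MORPH_CLOSE,np.ones((3,3)))
for k in blobs(m,60):print("tile",rect(c,k,.021),k[:,0].mean(0))
o=(H>8)&(H<22)&(S>110);o[:,:90]=0;o[:,190:]=0
for k in blobs(o,2000):print("mat",rect(c,k,.003))
rd=((H<6)|(H>172))&(S>150)
for k in blobs(rd,5):print("red",k[:,0].mean(0),rect(c,k,.036))
cv2.imwrite("pics/z1.png",cv2.resize(c["color"][145:290,180:420],None,fx=3.3,fy=3.3,interpolation=cv2.INTER_CUBIC))
E
```

```text
gauge [(array([0.4949, 0.0163]), array([312.8, 136.4]), -87.6)]
tile (array([0.4931, 0.2074]), array([245.4,  37.3]), 3.3) [181.01913876 215.98086124]
tile (array([0.4355, 0.2674]), array([111.1,  43.4]), -7.5) [152.23076923 234.29059829]
tile (array([0.5827, 0.3587]), array([111.4,  38.3]), -9.0) [120.35779817 175.29357798]
tile (array([0.4508, 0.365 ]), array([110.8,  33.3]), -1.2) [113.88181818 227.05454545]
tile (array([0.5706, 0.2647]), array([111.3,  28.4]), -9.4) [156.92079208 181.25742574]
tile (array([0.5646, 0.399 ]), array([167.6,  30.8]), 4.7) [101.01408451 179.75352113]
tile (array([0.6405, 0.2781]), array([162.4,  20.9]), -88.4) [155.38059701 151.97014925]
tile (array([0.3667, 0.3532]), array([93.6, 12.1]), 84.1) [115.32911392 259.89873418]
mat (array([0.5072, 0.3128]), array([276.9, 199.1]), -6.0)
red [256.  105.5] (array([0.7707, 0.0191]), array([61. , 60.7]), 47.7)
red [394.28333333 167.93333333] (array([ 0.6189, -0.3333]), array([66.8, 17.1]), -10.2)
red [61.93939394 72.37121212] (array([0.8529, 0.5308]), array([161.2,  12.2]), 53.7)
red [311.5 177.5] (array([ 0.5881, -0.1265]), array([17.5,  7.6]), -88.4)
```

View pics/z1.png

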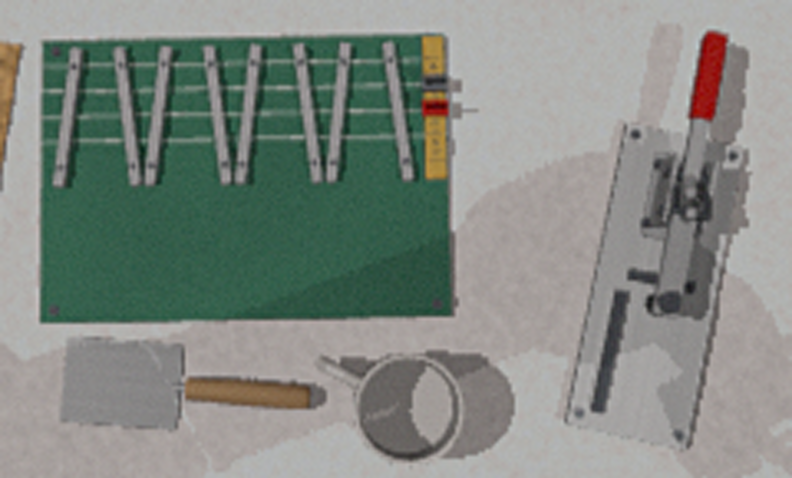

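```bash
python3 - <<'E'
from h import *
c=camera("top")
f=lambda p:(np.array(p,float)+.5)/3.3-.5+[180,145]
# green board edges
pl=ray(c,f([(42,40),(445,35),(455,315),(42,322)]),.006);print("plate FL,FR,NR,NL\n",pl.round(4))
m=ray(c,f([(60,186),(135,185),(150,184),(226,183),(242,183),(316,182),(331,181),(408,179)]),.014);print("mouth ends\n",m[:,:2].round(4))
t=ray(c,f([(75,48),(119,47),(166,46),(209,45),(256,45),(299,44),(345,43),(388,42)]),.014);print("far\n",t[:,:2].round(4))
print("flags red,grey top",ray(c,f([(434,103),(434,78)]),.036).round(4),"lines",ray(c,f([(230,136),(230,112),(230,88),(230,63)]),.006).round(4))
j=ray(c,f([(625,122),(747,150),(690,450),(567,420)]),.012);print("jig base\n",j.round(4))
n=ray(c,f([(631,292),(609,412)]),.020);print("rail inner",n.round(4)); print("stop",ray(c,f([(657,284),(640,280)]),.02).round(4))
print("grip",ray(c,f([(708,76)]),.05).round(4))
a=np.degrees(np.arctan2(*(n[0]-n[1])[[1,0]]));print("yaw rail",a, np.degrees(np.arctan2(*(j[0]-j[3])[[1,0]])),np.degrees(np.arctan2(*(j[1]-j[2])[[1,0]])))
print("bb",np.degrees(np.arctan2(*(pl[3]-pl[2])[[1,0]]))-90)
go([.53,0.03,.35],95)
E
```

```text
plate FL,FR,NR,NL
 [[ 0.6396  0.1817  0.006 ]
 [ 0.6527 -0.1351  0.006 ]
 [ 0.4335 -0.1472  0.006 ]
 [ 0.4188  0.1695  0.006 ]]
mouth ends
 [[ 0.5234  0.1595]
 [ 0.5258  0.1017]
 [ 0.527   0.0902]
 [ 0.5294  0.0317]
 [ 0.5298  0.0194]
 [ 0.5322 -0.0376]
 [ 0.5333 -0.0491]
 [ 0.5366 -0.1083]]
far
 [[ 0.6321  0.1536]
 [ 0.6339  0.1193]
 [ 0.6357  0.0827]
 [ 0.6375  0.0492]
 [ 0.6385  0.0125]
 [ 0.6402 -0.021 ]
 [ 0.6421 -0.0568]
 [ 0.6438 -0.0902]]
flags red,grey top [[ 0.5923 -0.1255  0.036 ]
 [ 0.6115 -0.1251  0.036 ]] lines [[0.5675 0.0308 0.006 ]
 [0.5864 0.0315 0.006 ]
 [0.6055 0.0322 0.006 ]
 [0.6254 0.033  0.006 ]]
jig base
 [[ 0.5863 -0.2754  0.012 ]
 [ 0.5671 -0.3696  0.012 ]
 [ 0.3373 -0.3254  0.012 ]
 [ 0.3568 -0.2327  0.012 ]]
rail inner [[ 0.4544 -0.2787  0.02  ]
 [ 0.3641 -0.2626  0.02  ]]
stop [[ 0.4611 -0.2984  0.02  ]
 [ 0.4637 -0.2855  0.02  ]]
grip [[ 0.6159 -0.3287  0.05  ]]
yaw rail -10.10717512598208 -10.543368957403267 -10.888469828651028
bb 2.66337074659549
shift [-0.4323 -0.4947 -0.1276]
turn/2 for 95 [-6.0000e-04  1.0000e-04 -1.4005e+00] j7 -0.09
turn/2 for 275 [1.000e-04 4.000e-04 1.703e-01] j7 -0.09
```

```bash
python3 -m crank '[{"z":-0.03,"az":0.05,"claw":-1},{"z":-0.06,"az":0.11,"claw":-1},{"z":-0.09,"az":0.17,"claw":-1},{"z":-0.1,"az":0.23,"claw":-1},{"z":-0.1,"az":0.284,"claw":-1}]' 40; python3 -c "
from h import *
go([.5,.28,.32],262)"
```

```text
shift [-0.6722 -0.5711 -0.0974]
turn/2 for 262 [1.000e-04 4.000e-04 2.837e-01] j7 -0.09
turn/2 for 442 [-5.0000e-04  2.0000e-04 -1.2871e+00] j7 -0.09schema error: expected keys x, y, z, ax, ay, az, claw
```

```bash
python3 -m crank '[{"x":0,"y":0,"z":-0.03,"ax":0,"ay":0,"az":0.05,"claw":-1},{"x":0,"y":0,"z":-0.06,"ax":0,"ay":0,"az":0.11,"claw":-1},{"x":0,"y":0,"z":-0.09,"ax":0,"ay":0,"az":0.17,"claw":-1},{"x":0,"y":0,"z":-0.1,"ax":0,"ay":0,"az":0.23,"claw":-1},{"x":0,"y":0,"z":-0.1,"ax":0,"ay":0,"az":0.284,"claw":-1}]' 40; python3 -c "
from h import *
go([.5,.28,.32],262)"
```

```text
time: 0.62
ee_pos: [0.2598, -0.5696, 0.3263]
eef_rot: [-0.654, 0.757, -0.003, -0.001]
ft_force: [-0.3, -0.1, -0.4]
width: 0.0871
shift [-0.8756 -0.1137  0.0029]
turn/2 for 262 [-0.0016 -0.0022 -0.0033] j7 -0.64
turn/2 for 442 [-0.0034  0.0026  1.5674] j7 -0.64
```

```bash
for i in 1 2 3 4 5; do python3 -m crank '[{"x":-0.035,"y":-0.005,"z":0,"ax":0,"ay":0,"az":0,"claw":-1},{"x":-0.07,"y":-0.01,"z":0,"ax":0,"ay":0,"az":0,"claw":-1},{"x":-0.105,"y":-0.014,"z":0,"ax":0,"ay":0,"az":0,"claw":-1},{"x":-0.14,"y":-0.019,"z":0,"ax":0,"ay":0,"az":0,"claw":-1},{"x":-0.175,"y":-0.023,"z":0,"ax":0,"ay":0,"az":0,"claw":-1}]' | grep -E "time|ee_pos"; done; python3 - <<'E'
from h import *
c=camera("wrist");cv2.imwrite("pics/w1.png",c["color"]);print(c["eye"],c["orientation"])
go([.5,.28,.32],262)
E
```

```text
time: 1.03
ee_pos: [0.3068, -0.3968, 0.3224]
time: 1.45
ee_pos: [0.3538, -0.2268, 0.3225]
time: 1.87
ee_pos: [0.401, -0.0567, 0.3226]
time: 2.28
ee_pos: [0.4483, 0.1133, 0.3227]
time: 2.7
ee_pos: [0.496, 0.2829, 0.3223]
[0.5718102  0.27104124 0.4834694 ] [-0.64841887  0.74881797  0.10399779 -0.08949347]
shift [ 0.0087 -0.0066  0.0008]
turn/2 for 262 [0.0016 0.0014 0.0024] j7 -2.49
turn/2 for 442 [-0.0022  0.0025 -1.5683] j7 -2.49
```

View pics/w1.png

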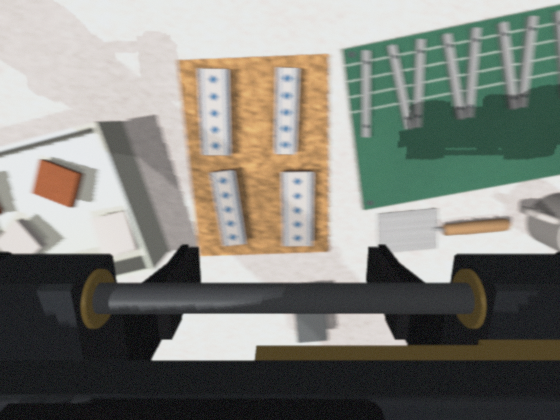

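```bash
cat >> h.py <<'E'
def tiles(c,z,roi,amin=300):
    "white tile tops: bright low-saturation or blue, inside roi (u0,v0,u1,v1), surrounded by cork/green"
    H,S,V=cv2.split(cv2.cvtColor(c["color"],cv2.COLOR_BGR2HSV))
    m=(((S<70)&(V>100))|((H>95)&(H<130)&(S>40))).astype(np.uint8);q=np.zeros_like(m);q[roi[1]:roi[3],roi[0]:roi[2]]=1
    for k in blobs(cv2.morphologyEx(m*q,cv2.MORPH_CLOSE,np.ones((5,5))),amin): print("tile",*rect(c,k,z),k[:,0].mean(0).round())
E
python3 - <<'E'
from h import *
c=camera("wrist");tiles(c,.021,(190,62,322,248))
H,S,V=cv2.split(cv2.cvtColor(c["color"],cv2.COLOR_BGR2HSV))
o=(H>8)&(H<22)&(S>90);o[258:]=0;o[:,:175]=0;o[:,340:]=0
for k in blobs(o,2000):print("mat",rect(c,k,.003))
E
for i in 1 2 3 4 5; do python3 -m crank '[{"x":0,"y":0,"z":0,"ax":0,"ay":0,"az":-0.06,"claw":-1},{"x":0,"y":0,"z":0,"ax":0,"ay":0,"az":-0.12,"claw":-1},{"x":0,"y":0,"z":0,"ax":0,"ay":0,"az":-0.18,"claw":-1},{"x":0,"y":0,"z":0,"ax":0,"ay":0,"az":-0.24,"claw":-1},{"x":0,"y":0,"z":0,"ax":0,"ay":0,"az":-0.3,"claw":-1}]' | grep -E "time|ee_pos"; done; python3 -c "
from h import *
go([.4355,.2674,.1],82.5)"
```

```text
tile [0.5862 0.3569] [110.6  39.8] -9.5 [223. 109.]
tile [0.4395 0.2659] [110.6  44.5] -6.6 [305. 207.]
tile [0.5741 0.2632] [109.8  29.7] -9.9 [295. 108.]
tile [0.4551 0.3634] [111.3  34.7] -1.1 [235. 206.]
tile [0.5004 0.4088] [199.8  20.5] -12.2 [194. 179.]
mat (array([0.5111, 0.3119]), array([277.6, 198.1]), -6.1)
time: 3.22
ee_pos: [0.4955, 0.2811, 0.3224]
time: 3.63
ee_pos: [0.4955, 0.2811, 0.3225]
time: 4.05
ee_pos: [0.4955, 0.2811, 0.3225]
time: 4.47
ee_pos: [0.4956, 0.281, 0.3224]
time: 4.88
ee_pos: [0.4956, 0.281, 0.3224]
shift [-0.0294 -0.0541  0.2224]
turn/2 for 82.5 [ 0.0001  0.0004 -0.0728] j7 0.34
turn/2 for 262.5 [ 6.000e-04 -1.000e-04  1.498e+00] j7 0.34
```

```bash
python3 -m crank '[{"x":-0.01,"y":-0.02,"z":0.03,"ax":0,"ay":0,"az":-0.03,"claw":-0.7},{"x":-0.02,"y":-0.035,"z":0.06,"ax":0,"ay":0,"az":-0.073,"claw":-0.7},{"x":-0.0295,"y":-0.052,"z":0.09,"ax":0,"ay":0,"az":-0.073,"claw":-0.7},{"x":-0.0295,"y":-0.052,"z":0.12,"ax":0,"ay":0,"az":-0.073,"claw":-0.7},{"x":-0.0295,"y":-0.052,"z":0.15,"ax":0,"ay":0,"az":-0.073,"claw":-0.7}]' 40;  python3 -m crank '[{"x":0,"y":0,"z":0.04,"ax":0,"ay":0,"az":0,"claw":-0.7},{"x":0,"y":0,"z":0.08,"ax":0,"ay":0,"az":0,"claw":-0.7},{"x":0,"y":0,"z":0.12,"ax":0,"ay":0,"az":0,"claw":-0.7},{"x":0,"y":0,"z":0.14,"ax":0,"ay":0,"az":0,"claw":-0.7},{"x":0,"y":0,"z":0.14,"ax":0,"ay":0,"az":0,"claw":-0.7}]'; python3 - <<'E'
from h import *
c=camera("wrist");cv2.imwrite("pics/w2.png",c["color"])
go([.4375,.2667,.014],83)
E
```

```text
time: 5.3
ee_pos: [0.437, 0.2663, 0.1713]
eef_rot: [0.754, 0.657, -0.0, 0.001]
ft_force: [0.9, -0.2, -0.9]
width: 0.0744
time: 5.72
ee_pos: [0.4351, 0.2655, 0.0285]
eef_rot: [0.753, 0.658, -0.003, -0.001]
ft_force: [-0.5, -0.3, -0.3]
width: 0.0741
shift [0.0001 0.0013 0.0172]
turn/2 for 83 [-0.0014  0.001  -0.0067] j7 0.32
turn/2 for 263 [0.0016 0.0022 1.5641] j7 0.32
```

View pics/w2.png

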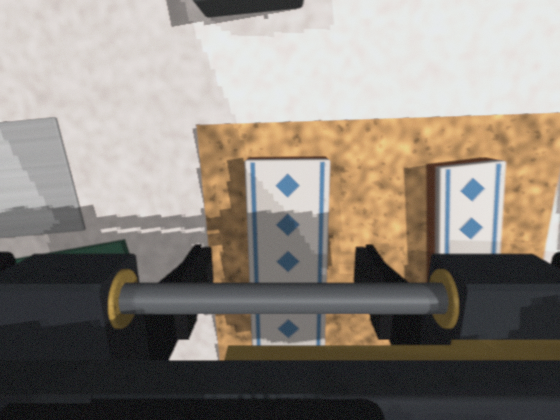

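```bash
python3 -m crank '[{"x":0,"y":0.001,"z":0.01,"ax":0,"ay":0,"az":-0.006,"claw":-0.7},{"x":0,"y":0.001,"z":0.0155,"ax":0,"ay":0,"az":-0.006,"claw":-0.7},{"x":0,"y":0.001,"z":0.0155,"ax":0,"ay":0,"az":-0.006,"claw":0.3},{"x":0,"y":0.001,"z":0.0155,"ax":0,"ay":0,"az":-0.006,"claw":0.3},{"x":0,"y":0.001,"z":0.0155,"ax":0,"ay":0,"az":-0.006,"claw":0.3}]' 40;  python3 -m crank '[{"x":0,"y":0,"z":0,"ax":0,"ay":0,"az":0,"claw":0.3},{"x":0,"y":0,"z":-0.02,"ax":0,"ay":0,"az":0,"claw":0.3},{"x":0,"y":0,"z":-0.04,"ax":0,"ay":0,"az":0,"claw":0.3},{"x":0,"y":0,"z":-0.06,"ax":0,"ay":0,"az":0,"claw":0.3},{"x":0,"y":0,"z":-0.06,"ax":0,"ay":0,"az":0,"claw":0.3}]'; python3 - <<'E'
from h import *
G=R.from_euler('z',2.75,degrees=True)
g=lambda x,y,z:np.array([.530,.026,0])+G.apply([x,y,z])
for n,x,y in (("d",-16-27,-105),("b",43-27,-35),("c",24-27,35),("a",4-27,105)):print(n,g(x/1e3,y/1e3,.06).round(4))
go(g(-.043,-.105,.09),92.75)
E
```

```text
time: 6.18
ee_pos: [0.4388, 0.2678, 0.0178]
eef_rot: [0.75, 0.662, 0.001, 0.0]
ft_force: [-0.7, -0.4, -0.2]
width: 0.0612
time: 6.6
ee_pos: [0.4397, 0.2691, 0.0806]
eef_rot: [0.749, 0.662, 0.002, 0.001]
ft_force: [1.3, 0.8, 0.1]
width: 0.0328
d [ 0.4921 -0.0809  0.06  ]
b [ 0.5477 -0.0082  0.06  ]
c [0.5253 0.0608 0.06  ]
a [0.502  0.1298 0.06  ]
shift [-0.3409  0.0951 -0.0099]
turn/2 for 92.75 [ 0.0021 -0.0011 -0.0858] j7 0.38
turn/2 for 272.75 [-0.0017 -0.0031  1.485 ] j7 0.38
```

```bash
python3 -m crank '[{"x":0,"y":0,"z":-0.04,"ax":0,"ay":0,"az":0,"claw":-0.6},{"x":0,"y":0,"z":-0.06,"ax":0,"ay":0,"az":0,"claw":-0.6},{"x":0,"y":-0.04,"z":-0.06,"ax":0,"ay":0,"az":0,"claw":-0.6},{"x":0,"y":-0.06,"z":-0.06,"ax":0,"ay":0,"az":0,"claw":-0.6},{"x":0,"y":-0.06,"z":-0.06,"ax":0,"ay":0,"az":0,"claw":-0.6}]'; python3 - <<'E'
from h import *
c=camera("wrist");cv2.imwrite("pics/w3.png",c["color"]);tiles(c,.021,(150,20,560,330))
t=camera("top");cv2.imwrite("pics/t3.png",t["color"]);tiles(t,.021,(105,154,182,258),60)
E
```

```text
time: 7.02
ee_pos: [0.375, 0.276, 0.1369]
eef_rot: [0.748, 0.664, -0.0, 0.001]
ft_force: [-0.2, 0.1, -0.0]
width: 0.0585
tile [0.3754 0.3465] [380.7 262.6] 83.0 [384. 200.]
tile [0.4783 0.2547] [230.5  36.2] 83.1 [268. 307.]
tile [0.4164 0.2686] [65.5 43.9] -6.9 [282. 248.]
tile [0.5008 0.3529] [47.7 15.2] 83.1 [378. 322.]
tile [0.4388 0.3125] [140.6 130.5] 87.8 [132. 235.]
tile [0.5825 0.3583] [111.7  39.2] -9.0 [120. 176.]
tile [0.5788 0.2469] [130.5  75. ] -2.4 [161. 171.]
tile [0.4675 0.2086] [173.5  27.4] 1.7 [178. 225.]
```

View pics/w3.png

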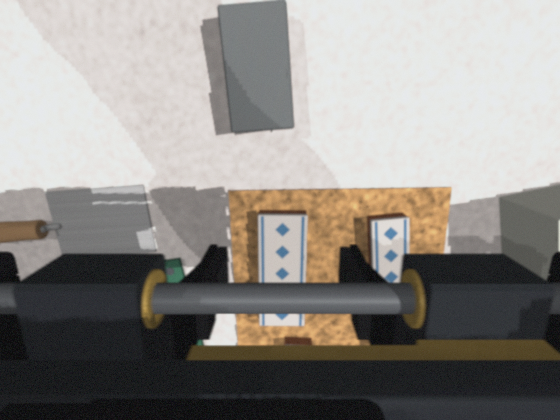

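```bash
python3 -m crank '[{"x":-0.001,"y":0.03,"z":0,"ax":0,"ay":0,"az":0,"claw":-0.6},{"x":-0.002,"y":0.064,"z":0.03,"ax":0,"ay":0,"az":0,"claw":-0.6},{"x":-0.002,"y":0.064,"z":0.06,"ax":0,"ay":0,"az":0,"claw":-0.6},{"x":-0.002,"y":0.064,"z":0.09,"ax":0,"ay":0,"az":0,"claw":-0.6},{"x":-0.002,"y":0.064,"z":0.09,"ax":0,"ay":0,"az":0,"claw":-0.6}]' 40;  python3 -m crank '[{"x":0,"y":0,"z":0.01,"ax":0,"ay":0,"az":0,"claw":-0.6},{"x":0,"y":0,"z":0.02,"ax":0,"ay":0,"az":0,"claw":-0.6},{"x":0,"y":0,"z":0.032,"ax":0,"ay":0,"az":0,"claw":-0.6},{"x":0,"y":0,"z":0.032,"ax":0,"ay":0,"az":0,"claw":-0.6},{"x":0,"y":0,"z":0.032,"ax":0,"ay":0,"az":0,"claw":-0.6}]'; python3 -m crank '[{"x":0,"y":0,"z":0,"ax":0,"ay":0,"az":0,"claw":0.3},{"x":0,"y":0,"z":0,"ax":0,"ay":0,"az":0,"claw":0.3},{"x":0,"y":0,"z":0,"ax":0,"ay":0,"az":0,"claw":0.3},{"x":0,"y":0,"z":0,"ax":0,"ay":0,"az":0,"claw":0.3},{"x":0,"y":0,"z":0,"ax":0,"ay":0,"az":0,"claw":0.3}]';python3 -m crank '[{"x":0,"y":0,"z":0,"ax":0,"ay":0,"az":0,"claw":0.3},{"x":0,"y":0,"z":0,"ax":0,"ay":0,"az":0,"claw":0.3},{"x":0,"y":0,"z":0,"ax":0,"ay":0,"az":0,"claw":0.3},{"x":0,"y":0,"z":0,"ax":0,"ay":0,"az":0,"claw":0.3},{"x":0,"y":0,"z":0,"ax":0,"ay":0,"az":0,"claw":0.3}]'; python3 - <<'E'
from h import *
G=R.from_euler('z',2.75,degrees=True)
g=lambda x,y,z:np.array([.530,.026,0])+G.apply([x,y,z])
go(g(-.043,-.105,.09),92.75)
E
```

```text
time: 7.53
ee_pos: [0.4403, 0.2628, 0.0417]
eef_rot: [0.75, 0.662, -0.004, -0.001]
ft_force: [-0.8, -0.6, -0.0]
width: 0.0695
time: 7.95
ee_pos: [0.4421, 0.2651, 0.0152]
eef_rot: [0.749, 0.662, -0.0, 0.0]
ft_force: [-0.3, 0.2, 0.4]
width: 0.0697
time: 8.37
ee_pos: [0.4422, 0.2653, 0.0153]
eef_rot: [0.75, 0.662, 0.0, 0.0]
ft_force: [0.6, 2.4, 1.1]
width: 0.0443
time: 8.78
ee_pos: [0.4422, 0.2653, 0.0153]
eef_rot: [0.749, 0.662, 0.0, 0.0]
ft_force: [0.1, 0.4, 5.3]
width: 0.0424
shift [-0.3375  0.0923 -0.0747]
turn/2 for 92.75 [ 0.0002 -0.0001 -0.0859] j7 0.34
turn/2 for 272.75 [-1.0000e-04 -3.0000e-04  1.4849e+00] j7 0.34
```

```bash
python3 -m crank '[{"x":0,"y":0,"z":-0.02,"ax":0,"ay":0,"az":-0.02,"claw":0.3},{"x":0,"y":0,"z":-0.04,"ax":0,"ay":0,"az":-0.05,"claw":0.3},{"x":0,"y":0,"z":-0.06,"ax":0,"ay":0,"az":-0.086,"claw":0.3},{"x":0,"y":0,"z":-0.07,"ax":0,"ay":0,"az":-0.086,"claw":0.3},{"x":0,"y":0,"z":-0.07,"ax":0,"ay":0,"az":-0.086,"claw":0.3}]' 40; for i in 1 2; do python3 -m crank '[{"x":-0.035,"y":0.003,"z":0,"ax":0,"ay":0,"az":0,"claw":0.3},{"x":-0.07,"y":0.006,"z":0,"ax":0,"ay":0,"az":0,"claw":0.3},{"x":-0.105,"y":0.01,"z":0,"ax":0,"ay":0,"az":0,"claw":0.3},{"x":-0.14,"y":0.013,"z":0,"ax":0,"ay":0,"az":0,"claw":0.3},{"x":-0.174,"y":0.0165,"z":0,"ax":0,"ay":0,"az":0,"claw":0.3}]'; done; python3 - <<'E'
from h import *
G=R.from_euler('z',2.75,degrees=True)
g=lambda x,y,z:np.array([.530,.026,0])+G.apply([x,y,z])
go(g(-.043,-.105,.09),92.75)
c=camera("top");cv2.imwrite("pics/t4.png",c["color"])
c=camera("wrist");cv2.imwrite("pics/w4.png",c["color"])
E
```

```text
time: 9.2
ee_pos: [0.4428, 0.2656, 0.0864]
eef_rot: [0.691, 0.723, 0.001, 0.0]
ft_force: [-0.0, 0.1, -2.2]
width: 0.0422
time: 9.62
ee_pos: [0.4662, 0.0899, 0.0837]
eef_rot: [0.691, 0.723, -0.001, -0.0]
ft_force: [1.0, 0.6, -1.0]
width: 0.0425
time: 10.03
ee_pos: [0.4909, -0.0831, 0.0837]
eef_rot: [0.691, 0.723, -0.001, -0.0]
ft_force: [1.2, -0.5, -0.9]
width: 0.0419
shift [ 0.0021  0.0013 -0.0063]
turn/2 for 92.75 [-0.0007  0.0001 -0.0016] j7 1.25
turn/2 for 272.75 [1.0000e-04 1.1000e-03 1.5692e+00] j7 1.25
```

View pics/w4.png

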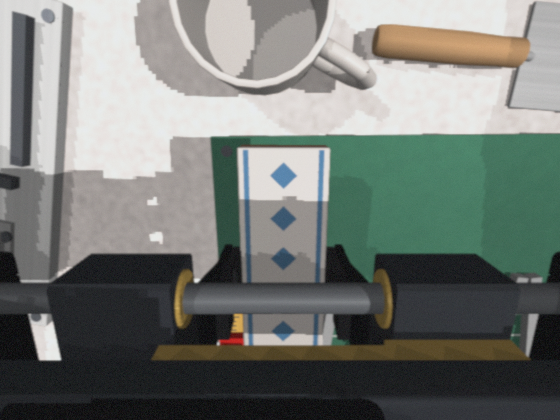

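```bash
python3 - <<'E'
from h import *
c=camera("wrist");print(ray(c,[(212,137)],.006).round(4))
print("tile rear corners",ray(c,[(238,148),(330,147)],.0837-.0123+.018).round(4),tool()[0])
E
```

```text
[[ 0.435  -0.1399  0.006 ]]
tile rear corners [[ 0.4337 -0.1112  0.0894]
 [ 0.4318 -0.0695  0.0894]] [ 0.4911519  -0.08376746  0.08349215]
```

```bash
python3 - <<'E'
from h import *
c=camera("wrist");t=camera("top")
w=cv2.imread("pics/w1.png");cv2.imwrite("pics/w1z.png",cv2.resize(w[0:215,330:560],None,fx=3,fy=3,interpolation=cv2.INTER_CUBIC))
print("side/top eye",t["eye"])
E
```

```text
side/top eye [ 0.40591078 -0.05922403  0.98241498]
```

View pics/w1z.png

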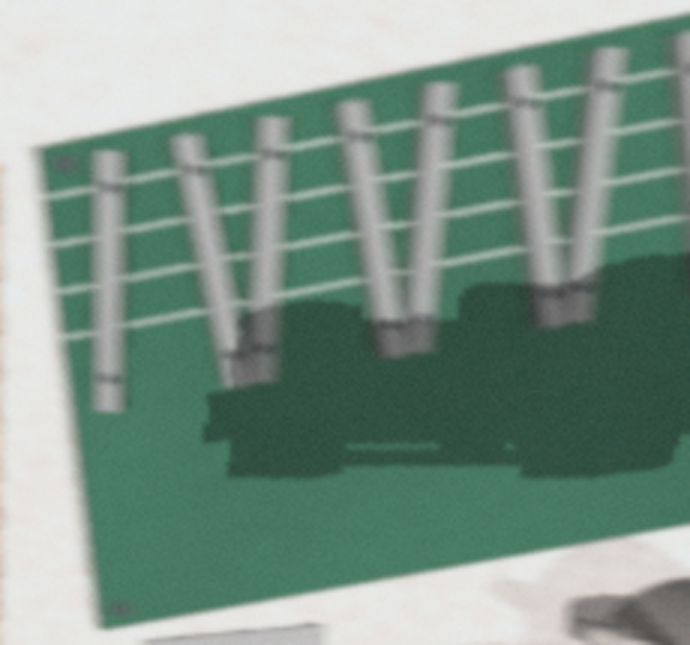

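```bash
python3 - <<'E'
from h import *
c=dict(camera("wrist"));c["eye"]=np.array([0.5718102,0.27104124,0.4834694]);c["orientation"]=np.array([-0.64841887,0.74881797,0.10399779,-0.08949347])
f=lambda p:(np.array(p,float)+.5)/3-.5+[330,0]
def show(m,y):
    for i in range(0,len(m),2):print("lane mid",((m[i]+m[i+1])/2).round(4),"width",np.linalg.norm(m[i]-m[i+1]).round(4))
m=ray(c,f([(125,410),(228,386),(279,382),(382,357),(435,352),(541,326)]),.014);show(m,0)
k=ray(c,f([(125,152),(172,137),(290,118),(338,102),(458,83),(506,67)]),.014);show(k,0)
print("corners",ray(c,f([(38,148),(104,628)]),.006).round(4))
print("line pts", ray(c,f([(330,291),(322,247),(320,200),(315,143)]),.006).round(4))
t=camera("top");f2=lambda p:(np.array(p,float)+.5)/3.3-.5+[180,145]
show(ray(t,f2([(66,186),(128,185),(157,184),(220,183),(248,183),(310,182),(337,181),(402,179)]),.014),0)
E
```

```text
lane mid [0.5293 0.1331 0.014 ] width 0.0469
lane mid [0.532 0.064 0.014] width 0.0461
lane mid [ 0.5352 -0.0056  0.014 ] width 0.0466
lane mid [0.6361 0.1386 0.014 ] width 0.0203
lane mid [0.6394 0.0689 0.014 ] width 0.0204
lane mid [ 0.6427 -0.0007  0.014 ] width 0.0199
corners [[0.6426 0.1836 0.006 ]
 [0.4237 0.1723 0.006 ]]
line pts [[0.5656 0.06   0.006 ]
 [0.5847 0.0632 0.006 ]
 [0.6042 0.0637 0.006 ]
 [0.6275 0.0653 0.006 ]]
lane mid [0.5246 0.131  0.014 ] width 0.0478
lane mid [0.5282 0.0606 0.014 ] width 0.0486
lane mid [ 0.531  -0.0091  0.014 ] width 0.0478
lane mid [ 0.535  -0.0787  0.014 ] width 0.0501
```

```bash
python3 -m crank '[{"x":0.0025,"y":0.003,"z":0.02,"ax":0,"ay":0,"az":0,"claw":0.3},{"x":0.0045,"y":0.006,"z":0.035,"ax":0,"ay":0,"az":0,"claw":0.3},{"x":0.0045,"y":0.006,"z":0.05,"ax":0,"ay":0,"az":0,"claw":0.3},{"x":0.0045,"y":0.006,"z":0.057,"ax":0,"ay":0,"az":0,"claw":0.3},{"x":0.0045,"y":0.006,"z":0.057,"ax":0,"ay":0,"az":0,"claw":0.3}]';python3 -m crank '[{"x":0,"y":0,"z":0.004,"ax":0,"ay":0,"az":0,"claw":0.3},{"x":0,"y":0,"z":0.007,"ax":0,"ay":0,"az":0,"claw":0.3},{"x":0,"y":0,"z":0.007,"ax":0,"ay":0,"az":0,"claw":0.3},{"x":0,"y":0,"z":0.007,"ax":0,"ay":0,"az":0,"claw":0.3},{"x":0,"y":0,"z":0.007,"ax":0,"ay":0,"az":0,"claw":0.3}]' 10; python3 - <<'E'
from h import *
c=camera("side");cv2.imwrite("pics/s5.png",cv2.resize(c["color"][140:310,190:400],None,fx=3.5,fy=3.5,interpolation=cv2.INTER_CUBIC))
E
```

```text
time: 10.8
ee_pos: [0.4966, -0.0753, 0.0267]
eef_rot: [0.689, 0.724, -0.0, -0.001]
ft_force: [0.2, -0.1, -1.2]
width: 0.0422
time: 11.22
ee_pos: [0.4981, -0.0763, 0.0217]
eef_rot: [0.69, 0.724, 0.0, 0.001]
ft_force: [-0.4, -0.1, 3.8]
width: 0.0429
```

View pics/s5.png

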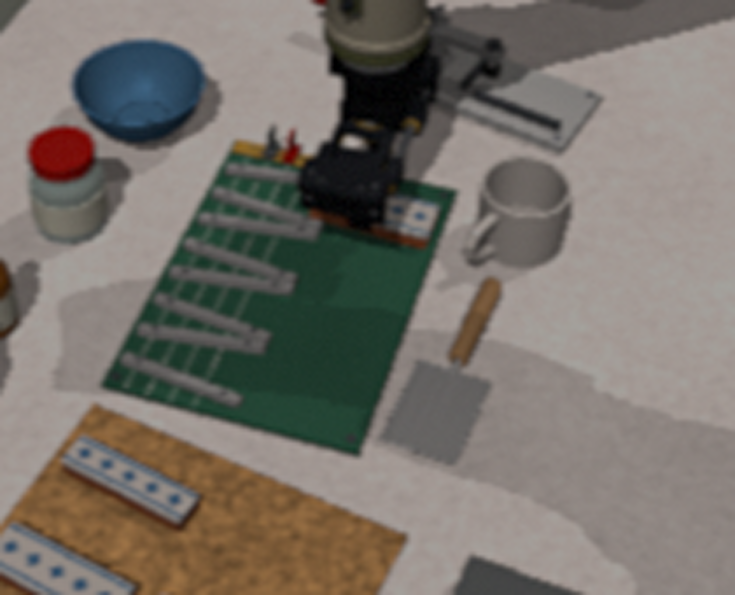

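```bash
python3 -m crank '[{"x":-0.0025,"y":0,"z":-0.003,"ax":0,"ay":0,"az":0,"claw":0.3},{"x":-0.0025,"y":-0.006,"z":-0.003,"ax":0,"ay":0,"az":0,"claw":0.3},{"x":-0.0025,"y":-0.01,"z":-0.003,"ax":0,"ay":0,"az":0,"claw":0.3},{"x":-0.0025,"y":-0.01,"z":-0.001,"ax":0,"ay":0,"az":0,"claw":0.3},{"x":-0.0025,"y":-0.01,"z":-0.001,"ax":0,"ay":0,"az":0,"claw":0.3}]' 25;python3 -m crank '[{"x":0,"y":0,"z":0.002,"ax":0,"ay":0,"az":0,"claw":0.3},{"x":0,"y":0,"z":0.003,"ax":0,"ay":0,"az":0,"claw":0.3},{"x":0,"y":0,"z":0.003,"ax":0,"ay":0,"az":0,"claw":0.3},{"x":0,"y":0,"z":0.003,"ax":0,"ay":0,"az":0,"claw":0.3},{"x":0,"y":0,"z":0.003,"ax":0,"ay":0,"az":0,"claw":0.3}]'; python3 - <<'E'
from h import *
print(tool()[0])
c=camera("wrist");c2=camera("side")
print("rear top corners, px 92?")
cv2.imwrite("pics/w5.png",np.hstack([c["color"][100:360,150:420],cv2.resize(c2["color"][170:230,265:345],(347,260),interpolation=cv2.INTER_CUBIC)]))
E
```

```text
time: 11.68
ee_pos: [0.4869, -0.0793, 0.0216]
eef_rot: [0.69, 0.724, -0.0, -0.0]
ft_force: [-1.1, 0.2, -1.3]
width: 0.0428
time: 12.1
ee_pos: [0.4878, -0.079, 0.019]
eef_rot: [0.69, 0.724, 0.0, -0.0]
ft_force: [0.4, 0.8, -1.5]
width: 0.0429
[ 0.48775276 -0.0789553   0.01901125]
rear top corners, px 92?
```

View pics/w5.png

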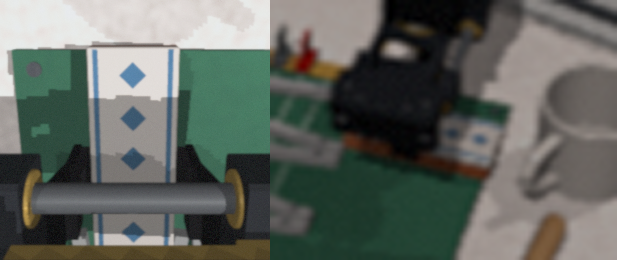

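```bash
python3 -m crank '[{"x":0,"y":0.006,"z":0,"ax":0,"ay":0,"az":0,"claw":0.3},{"x":0,"y":0.012,"z":0,"ax":0,"ay":0,"az":0,"claw":0.3},{"x":0,"y":0.016,"z":0,"ax":0,"ay":0,"az":0,"claw":0.3},{"x":0,"y":0.02,"z":0,"ax":0,"ay":0,"az":0,"claw":0.3},{"x":0,"y":0.02,"z":0,"ax":0,"ay":0,"az":0,"claw":0.3}]' 15; python3 -m crank '[{"x":0,"y":0.002,"z":0,"ax":0,"ay":0,"az":0,"claw":0.3},{"x":0,"y":0.004,"z":0,"ax":0,"ay":0,"az":0,"claw":0.3},{"x":0,"y":0.006,"z":0,"ax":0,"ay":0,"az":0,"claw":0.3},{"x":0,"y":0.009,"z":0,"ax":0,"ay":0,"az":0,"claw":0.3},{"x":0,"y":0.009,"z":0,"ax":0,"ay":0,"az":0,"claw":0.3}]';  python3 -c "
from h import *
print(r.read_state()['ft_force'])
c=camera('wrist');cv2.imwrite('pics/w6.png',c['color'])"
```

```text
time: 12.62
ee_pos: [0.5085, -0.0784, 0.019]
eef_rot: [0.69, 0.724, 0.0, 0.0]
ft_force: [1.7, -2.5, -2.8]
width: 0.0424
time: 13.03
ee_pos: [0.5166, -0.0787, 0.0188]
eef_rot: [0.69, 0.724, -0.001, 0.0]
ft_force: [-1.7, -5.7, -3.2]
width: 0.0426
[-1.65005524 -5.73032955 -3.23309728]
```

```bash
python3 -m crank '[{"x":-0.001,"y":0,"z":0,"ax":0,"ay":0,"az":0,"claw":0.3},{"x":-0.001,"y":0,"z":0,"ax":0,"ay":0,"az":0,"claw":0.3},{"x":-0.001,"y":0.001,"z":0,"ax":0,"ay":0,"az":0,"claw":0.3},{"x":-0.001,"y":0.002,"z":0,"ax":0,"ay":0,"az":0,"claw":0.3},{"x":-0.001,"y":0.002,"z":0,"ax":0,"ay":0,"az":0,"claw":0.3}]' 15; python3 -m crank '[{"x":-0.0005,"y":0.001,"z":0,"ax":0,"ay":0,"az":0,"claw":0.3},{"x":-0.0005,"y":0.002,"z":0,"ax":0,"ay":0,"az":0,"claw":0.3},{"x":-0.0005,"y":0.003,"z":0,"ax":0,"ay":0,"az":0,"claw":0.3},{"x":-0.0005,"y":0.004,"z":0,"ax":0,"ay":0,"az":0,"claw":0.3},{"x":-0.0005,"y":0.004,"z":0,"ax":0,"ay":0,"az":0,"claw":0.3}]'
```

```text
time: 13.5
ee_pos: [0.5184, -0.079, 0.0189]
eef_rot: [0.69, 0.724, -0.001, -0.0]
ft_force: [-1.9, -4.0, -1.5]
width: 0.0428
time: 13.92
ee_pos: [0.5226, -0.0793, 0.0189]
eef_rot: [0.69, 0.724, -0.0, 0.0]
ft_force: [-2.6, -4.4, -1.7]
width: 0.0429
```

```bash
python3 -m crank '[{"x":-0.0007,"y":0.001,"z":0,"ax":0,"ay":0,"az":0,"claw":0.3},{"x":-0.0007,"y":0.002,"z":0,"ax":0,"ay":0,"az":0,"claw":0.3},{"x":-0.0007,"y":0.003,"z":0,"ax":0,"ay":0,"az":0,"claw":0.3},{"x":-0.0007,"y":0.003,"z":0,"ax":0,"ay":0,"az":0,"claw":0.3},{"x":-0.0007,"y":0.003,"z":0,"ax":0,"ay":0,"az":0,"claw":0.3}]' 15;python3 -m crank '[{"x":-0.0007,"y":0.001,"z":0,"ax":0,"ay":0,"az":0,"claw":0.3},{"x":-0.0007,"y":0.002,"z":0,"ax":0,"ay":0,"az":0,"claw":0.3},{"x":-0.0007,"y":0.003,"z":0,"ax":0,"ay":0,"az":0,"claw":0.3},{"x":-0.0007,"y":0.004,"z":0,"ax":0,"ay":0,"az":0,"claw":0.3},{"x":-0.0007,"y":0.004,"z":0,"ax":0,"ay":0,"az":0,"claw":0.3}]' 15
```

```text
time: 14.33
ee_pos: [0.525, -0.0795, 0.0188]
eef_rot: [0.69, 0.724, -0.001, -0.001]
ft_force: [-6.1, -3.6, -0.8]
width: 0.0428
time: 14.75
ee_pos: [0.5265, -0.0795, 0.0182]
eef_rot: [0.69, 0.724, -0.003, -0.002]
ft_force: [-15.5, -2.2, 6.4]
width: 0.0429
```

```bash
python3 -m crank '[{"x":0,"y":-0.002,"z":0,"ax":0,"ay":0,"az":0,"claw":-0.3},{"x":0,"y":-0.002,"z":0,"ax":0,"ay":0,"az":0,"claw":-0.3},{"x":0,"y":-0.002,"z":0,"ax":0,"ay":0,"az":0,"claw":-0.3},{"x":0,"y":-0.002,"z":-0.02,"ax":0,"ay":0,"az":0,"claw":-0.3},{"x":0,"y":-0.002,"z":-0.06,"ax":0,"ay":0,"az":0,"claw":-0.3}]'; python3 -m crank '[{"x":0,"y":0,"z":-0.04,"ax":0,"ay":0,"az":0.03,"claw":-0.6},{"x":0,"y":0,"z":-0.08,"ax":0,"ay":0,"az":0.033,"claw":-0.6},{"x":0,"y":0,"z":-0.1,"ax":0,"ay":0,"az":0.033,"claw":-0.6},{"x":0,"y":0,"z":-0.1,"ax":0,"ay":0,"az":0.033,"claw":-0.6},{"x":0,"y":0,"z":-0.1,"ax":0,"ay":0,"az":0.033,"claw":-0.6}]'; python3 -c "
from h import *
go([.455,.3635,.014],88.9)"
```

```text
time: 15.17
ee_pos: [0.5261, -0.0795, 0.0769]
eef_rot: [0.69, 0.724, -0.001, -0.002]
ft_force: [0.8, -1.1, -0.5]
width: 0.0561
time: 15.58
ee_pos: [0.529, -0.0797, 0.1804]
eef_rot: [0.713, 0.701, 0.001, 0.001]
ft_force: [0.8, 0.2, -0.6]
width: 0.0693
shift [ 0.4419 -0.0823  0.1659]
turn/2 for 88.9 [0.0017 0.0002 0.0008] j7 1.25
turn/2 for 268.9 [-3.00e-04  2.60e-03 -1.57e+00] j7 1.25
```

```bash
for i in 1 2 3; do python3 -m crank '[{"x":0.03,"y":-0.006,"z":0,"ax":0,"ay":0,"az":0,"claw":-0.6},{"x":0.06,"y":-0.012,"z":0,"ax":0,"ay":0,"az":0,"claw":-0.6},{"x":0.09,"y":-0.018,"z":0.01,"ax":0,"ay":0,"az":0,"claw":-0.6},{"x":0.12,"y":-0.023,"z":0.02,"ax":0,"ay":0,"az":0,"claw":-0.6},{"x":0.147,"y":-0.0275,"z":0.03,"ax":0,"ay":0,"az":0,"claw":-0.6}]' | grep ee_pos; done; python3 - <<'E'
from h import *
c=camera("wrist");cv2.imwrite("pics/w7.png",c["color"]);tiles(c,.021,(190,60,420,285))
t=camera("top");cv2.imwrite("pics/t7.png",t["color"]);tiles(t,.021,(105,154,182,258),60);tiles(t,.024,(192,160,320,240),60)
go([.455,.3635,.014],88.9)
E
```

```text
ee_pos: [0.502, 0.0693, 0.1478]
ee_pos: [0.477, 0.2168, 0.1177]
ee_pos: [0.4519, 0.3643, 0.0873]
tile [0.4229 0.3831] [168.7 146. ] 5.3 [341. 151.]
tile [0.4485 0.3666] [101.4  36.5] -1.0 [288. 213.]
tile [0.4839 0.3029] [29.5 17.7] -5.4 [202. 267.]
tile [0.5826 0.3581] [111.4  39.5] -9.0 [120. 175.]
tile [0.4597 0.3642] [94.5 47.9] 4.6 [114. 223.]
tile [0.5788 0.2469] [130.5  75. ] -2.4 [161. 171.]
tile [0.4675 0.2086] [173.5  27.4] 1.7 [178. 225.]
tile [0.5314 0.0133] [323.3 200.3] -88.4 [269. 188.]
shift [-0.0034  0.0063  0.0727]
turn/2 for 88.9 [-0.0019 -0.0007  0.0045] j7 0.37
turn/2 for 268.9 [ 1.0000e-03 -3.0000e-03 -1.5663e+00] j7 0.37
```

```bash
python3 -m crank '[{"x":-0.0015,"y":0.005,"z":0.02,"ax":0,"ay":0,"az":0.004,"claw":-0.6},{"x":-0.0015,"y":0.005,"z":0.04,"ax":0,"ay":0,"az":0.004,"claw":-0.6},{"x":-0.0015,"y":0.005,"z":0.06,"ax":0,"ay":0,"az":0.004,"claw":-0.6},{"x":-0.0015,"y":0.005,"z":0.0715,"ax":0,"ay":0,"az":0.004,"claw":-0.6},{"x":-0.0015,"y":0.005,"z":0.0715,"ax":0,"ay":0,"az":0.004,"claw":-0.6}]' 40;  python3 -m crank '[{"x":0,"y":0,"z":0,"ax":0,"ay":0,"az":0,"claw":-0.5},{"x":0,"y":0,"z":0,"ax":0,"ay":0,"az":0,"claw":0.5},{"x":0,"y":0,"z":0,"ax":0,"ay":0,"az":0,"claw":0.5},{"x":0,"y":0,"z":0,"ax":0,"ay":0,"az":0,"claw":0.5},{"x":0,"y":0,"z":0,"ax":0,"ay":0,"az":0,"claw":0.5}]'; python3 -m crank '[{"x":0,"y":0,"z":0,"ax":0,"ay":0,"az":0,"claw":0.5},{"x":0,"y":0,"z":0,"ax":0,"ay":0,"az":0,"claw":0.5},{"x":0,"y":0,"z":0,"ax":0,"ay":0,"az":0,"claw":0.5},{"x":0,"y":0,"z":0,"ax":0,"ay":0,"az":0,"claw":0.5},{"x":0,"y":0,"z":0,"ax":0,"ay":0,"az":0,"claw":0.5}]'; python3 -m crank '[{"x":0,"y":0,"z":-0.01,"ax":0,"ay":0,"az":0,"claw":0.5},{"x":0,"y":0,"z":-0.03,"ax":0,"ay":0,"az":-0.01,"claw":0.5},{"x":0,"y":0,"z":-0.05,"ax":0,"ay":0,"az":-0.035,"claw":0.5},{"x":0,"y":0,"z":-0.06,"ax":0,"ay":0,"az":-0.035,"claw":0.5},{"x":0,"y":0,"z":-0.06,"ax":0,"ay":0,"az":-0.035,"claw":0.5}]'; python3 -c "
from h import *
go([.5288,.0608,.022],92.75)"
```

```text
time: 17.35
ee_pos: [0.4568, 0.3593, 0.0145]
eef_rot: [0.716, 0.698, -0.002, -0.0]
ft_force: [-0.6, -1.1, 0.9]
width: 0.0698
time: 17.77
ee_pos: [0.4584, 0.361, 0.0182]
eef_rot: [0.716, 0.698, 0.001, 0.0]
ft_force: [0.6, -0.2, -0.4]
width: 0.0461
time: 18.18
ee_pos: [0.4583, 0.3613, 0.0179]
eef_rot: [0.716, 0.698, 0.0, -0.0]
ft_force: [0.7, 1.6, 4.1]
width: 0.0321
time: 18.6
ee_pos: [0.4588, 0.3614, 0.0796]
eef_rot: [0.692, 0.722, 0.001, 0.0]
ft_force: [-0.1, 0.2, -1.6]
width: 0.0317
shift [-0.3033  0.057   0.0574]
turn/2 for 92.75 [ 0.0011 -0.0006 -0.0027] j7 0.43
turn/2 for 272.75 [-9.0000e-04 -1.8000e-03  1.5681e+00] j7 0.43
```

```bash
for i in 1 2; do python3 -m crank '[{"x":-0.03,"y":0.006,"z":0,"ax":0,"ay":0,"az":0,"claw":0.5},{"x":-0.06,"y":0.012,"z":0,"ax":0,"ay":0,"az":0,"claw":0.5},{"x":-0.09,"y":0.018,"z":0,"ax":0,"ay":0,"az":0,"claw":0.5},{"x":-0.12,"y":0.023,"z":0,"ax":0,"ay":0,"az":0,"claw":0.5},{"x":-0.1515,"y":0.0285,"z":0,"ax":0,"ay":0,"az":-0.001,"claw":0.5}]' | grep ee_pos; done;  python3 -m crank '[{"x":0,"y":0,"z":0,"ax":0,"ay":0,"az":0,"claw":0.5},{"x":0,"y":0,"z":0.01,"ax":0,"ay":0,"az":0,"claw":0.5},{"x":0,"y":0,"z":0.02,"ax":0,"ay":0,"az":0,"claw":0.5},{"x":0,"y":0,"z":0.03,"ax":0,"ay":0,"az":0,"claw":0.5},{"x":0,"y":0,"z":0.03,"ax":0,"ay":0,"az":0,"claw":0.5}]'; python3 - <<'E'
from h import *
go([.5288,.0608,.022],92.75)
c=camera("wrist");cv2.imwrite("pics/w8.png",c["color"]); print(r.read_state()["width"])
E
```

```text
ee_pos: [0.4927, 0.2089, 0.0764]
ee_pos: [0.5281, 0.0589, 0.0766]
time: 19.85
ee_pos: [0.5268, 0.0615, 0.0448]
eef_rot: [0.689, 0.725, -0.001, -0.001]
ft_force: [-0.2, 0.2, -1.5]
width: 0.0317
shift [-0.0008  0.002   0.0228]
turn/2 for 92.75 [-0.0017 -0.      0.001 ] j7 0.96
turn/2 for 272.75 [ 0.     -0.0027 -1.5698] j7 0.96
0.031779257881042314
```

View pics/w8.png

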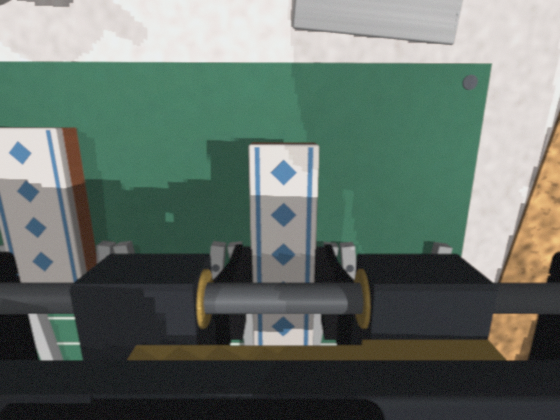

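```bash
python3 -m crank '[{"x":0,"y":0,"z":0.007,"ax":0,"ay":0,"az":0,"claw":0.5},{"x":0,"y":0,"z":0.014,"ax":0,"ay":0,"az":0,"claw":0.5},{"x":0,"y":0,"z":0.02,"ax":0,"ay":0,"az":0,"claw":0.5},{"x":0,"y":0,"z":0.023,"ax":0,"ay":0,"az":0,"claw":0.5},{"x":0,"y":0,"z":0.023,"ax":0,"ay":0,"az":0,"claw":0.5}]' 40;python3 -m crank '[{"x":0,"y":0.004,"z":0,"ax":0,"ay":0,"az":0,"claw":0.5},{"x":0,"y":0.008,"z":0,"ax":0,"ay":0,"az":0,"claw":0.5},{"x":0,"y":0.012,"z":0,"ax":0,"ay":0,"az":0,"claw":0.5},{"x":0,"y":0.016,"z":0,"ax":0,"ay":0,"az":0,"claw":0.5},{"x":0,"y":0.016,"z":0,"ax":0,"ay":0,"az":0,"claw":0.5}]' 15
```

```text
time: 20.32
ee_pos: [0.5283, 0.0606, 0.0237]
eef_rot: [0.69, 0.724, -0.0, -0.0]
ft_force: [0.2, -0.1, -1.6]
width: 0.0317
time: 20.73
ee_pos: [0.5458, 0.0615, 0.0248]
eef_rot: [0.69, 0.724, 0.0, 0.0]
ft_force: [-0.5, -0.1, -1.9]
width: 0.0328
```

```bash
python3 -m crank '[{"x":0,"y":0,"z":0.002,"ax":0,"ay":0,"az":0,"claw":0.5},{"x":0,"y":0.003,"z":0.004,"ax":0,"ay":0,"az":0,"claw":0.5},{"x":0,"y":0.005,"z":0.004,"ax":0,"ay":0,"az":0,"claw":0.5},{"x":0,"y":0.007,"z":0.004,"ax":0,"ay":0,"az":0,"claw":0.5},{"x":0,"y":0.007,"z":0.004,"ax":0,"ay":0,"az":0,"claw":0.5}]' 15;python3 -m crank '[{"x":0,"y":0.001,"z":0,"ax":0,"ay":0,"az":0,"claw":0.5},{"x":0,"y":0.002,"z":0,"ax":0,"ay":0,"az":0,"claw":0.5},{"x":0,"y":0.003,"z":0,"ax":0,"ay":0,"az":0,"claw":0.5},{"x":0,"y":0.004,"z":0,"ax":0,"ay":0,"az":0,"claw":0.5},{"x":0,"y":0.004,"z":0,"ax":0,"ay":0,"az":0,"claw":0.5}]' 15
```

```text
time: 21.15
ee_pos: [0.5521, 0.0618, 0.0205]
eef_rot: [0.69, 0.724, 0.0, 0.0]
ft_force: [0.1, 0.4, -0.5]
width: 0.0324
time: 21.57
ee_pos: [0.5558, 0.0621, 0.0205]
eef_rot: [0.69, 0.724, 0.0, -0.0]
ft_force: [-1.8, -0.5, -1.3]
width: 0.0323
```

```bash
python3 -m crank '[{"x":0,"y":0.001,"z":0,"ax":0,"ay":0,"az":0,"claw":0.5},{"x":0,"y":0.002,"z":0,"ax":0,"ay":0,"az":0,"claw":0.5},{"x":0,"y":0.003,"z":0,"ax":0,"ay":0,"az":0,"claw":0.5},{"x":0,"y":0.004,"z":0,"ax":0,"ay":0,"az":0,"claw":0.5},{"x":0,"y":0.004,"z":0,"ax":0,"ay":0,"az":0,"claw":0.5}]' 15;python3 -m crank '[{"x":0,"y":0.001,"z":0,"ax":0,"ay":0,"az":0,"claw":0.5},{"x":0,"y":0.002,"z":0,"ax":0,"ay":0,"az":0,"claw":0.5},{"x":0,"y":0.003,"z":0,"ax":0,"ay":0,"az":0,"claw":0.5},{"x":0,"y":0.003,"z":0,"ax":0,"ay":0,"az":0,"claw":0.5},{"x":0,"y":0.003,"z":0,"ax":0,"ay":0,"az":0,"claw":0.5}]' 15
```

```text
time: 21.98
ee_pos: [0.5591, 0.0625, 0.0205]
eef_rot: [0.69, 0.724, -0.0, -0.0]
ft_force: [-5.4, 1.3, 2.3]
width: 0.0326
time: 22.4
ee_pos: [0.5601, 0.0626, 0.0203]
eef_rot: [0.69, 0.724, -0.002, -0.001]
ft_force: [-15.2, -1.0, 11.0]
width: 0.0325
```

```bash
python3 -m crank '[{"x":0,"y":-0.002,"z":0,"ax":0,"ay":0,"az":0,"claw":0},{"x":0,"y":-0.002,"z":0,"ax":0,"ay":0,"az":0,"claw":0},{"x":0,"y":-0.002,"z":0,"ax":0,"ay":0,"az":0,"claw":0},{"x":0,"y":-0.002,"z":-0.02,"ax":0,"ay":0,"az":0,"claw":0},{"x":0,"y":-0.002,"z":-0.05,"ax":0,"ay":0,"az":0,"claw":0}]'; python3 -m crank '[{"x":0,"y":0,"z":-0.03,"ax":0,"ay":0,"az":0.03,"claw":-0.5},{"x":0,"y":0,"z":-0.045,"ax":0,"ay":0,"az":0.07,"claw":-0.5},{"x":0,"y":0,"z":-0.045,"ax":0,"ay":0,"az":0.108,"claw":-0.5},{"x":0,"y":0,"z":-0.045,"ax":0,"ay":0,"az":0.108,"claw":-0.5},{"x":0,"y":0,"z":-0.045,"ax":0,"ay":0,"az":0.108,"claw":-0.5}]'; python3 -c "
from h import *
go([.574,.262,.09],80.3)
t=camera('top');cv2.imwrite('pics/t9.png',t['color'])"
```

```text
time: 22.82
ee_pos: [0.5597, 0.0615, 0.0691]
eef_rot: [0.69, 0.724, -0.001, -0.001]
ft_force: [0.6, -0.3, 1.9]
width: 0.0429
time: 23.23
ee_pos: [0.561, 0.0618, 0.1155]
eef_rot: [0.763, 0.646, 0.0, 0.001]
ft_force: [-0.2, -0.1, -0.5]
width: 0.0632
shift [ 0.1996 -0.0203  0.0254]
turn/2 for 80.3 [0.0004 0.0003 0.0017] j7 0.82
turn/2 for 260.3 [-5.0000e-04  6.0000e-04 -1.5691e+00] j7 0.82
```

```bash
python3 -m crank '[{"x":0.04,"y":-0.004,"z":0.005,"ax":0,"ay":0,"az":0,"claw":-0.5},{"x":0.08,"y":-0.008,"z":0.01,"ax":0,"ay":0,"az":0,"claw":-0.5},{"x":0.12,"y":-0.012,"z":0.015,"ax":0,"ay":0,"az":0,"claw":-0.5},{"x":0.16,"y":-0.016,"z":0.02,"ax":0,"ay":0,"az":0,"claw":-0.5},{"x":0.2,"y":-0.02,"z":0.025,"ax":0,"ay":0,"az":0,"claw":-0.5}]';python3 -m crank '[{"x":0,"y":0,"z":0,"ax":0,"ay":0,"az":0,"claw":-0.5},{"x":0,"y":0,"z":0,"ax":0,"ay":0,"az":0,"claw":-0.5},{"x":0,"y":0,"z":0,"ax":0,"ay":0,"az":0,"claw":-0.5},{"x":0,"y":0,"z":0,"ax":0,"ay":0,"az":0,"claw":-0.5},{"x":0,"y":0,"z":0,"ax":0,"ay":0,"az":0,"claw":-0.5}]'; python3 - <<'E'
from h import *
c=camera("wrist");cv2.imwrite("pics/w9.png",c["color"]);tiles(c,.021,(150,60,440,285))
t=camera("top");tiles(t,.021,(105,154,182,258),60)
go([.574,.262,.0145],80.3)
E
```

```text
time: 23.7
ee_pos: [0.5741, 0.2642, 0.0892]
eef_rot: [0.763, 0.646, -0.001, -0.0]
ft_force: [0.5, 0.1, 0.2]
width: 0.0651
time: 24.12
ee_pos: [0.575, 0.2608, 0.0903]
eef_rot: [0.765, 0.645, -0.0, 0.0]
ft_force: [0.1, 0.0, 0.1]
width: 0.0654
tile [0.5349 0.1949] [156.2  48.6] -13.0 [180. 193.]
tile [0.5838 0.3419] [110.2  68. ] -9.8 [400. 226.]
tile [0.5719 0.2634] [106.9  28.6] -9.8 [287. 211.]
tile [0.5091 0.2974] [267.4 194.9] 3.3 [144. 205.]
tile [0.614  0.2463] [79.7 54.6] -88.4 [167. 161.]
shift [ 0.0006 -0.0011  0.076 ]
turn/2 for 80.3 [ 0.0002  0.0003 -0.0002] j7 0.49
turn/2 for 260.3 [ 4.0000e-04 -3.0000e-04  1.5706e+00] j7 0.49
```

```bash
python3 -m crank '[{"x":0.002,"y":-0.001,"z":0.025,"ax":0,"ay":0,"az":0,"claw":-0.5},{"x":0.002,"y":-0.001,"z":0.05,"ax":0,"ay":0,"az":0,"claw":-0.5},{"x":0.002,"y":-0.001,"z":0.07,"ax":0,"ay":0,"az":0,"claw":-0.5},{"x":0.002,"y":-0.001,"z":0.077,"ax":0,"ay":0,"az":0,"claw":-0.3},{"x":0.002,"y":-0.001,"z":0.077,"ax":0,"ay":0,"az":0,"claw":-0.1}]' 40;  python3 -m crank '[{"x":0,"y":0,"z":0,"ax":0,"ay":0,"az":0,"claw":0},{"x":0,"y":0,"z":0,"ax":0,"ay":0,"az":0,"claw":0.6},{"x":0,"y":0,"z":0,"ax":0,"ay":0,"az":0,"claw":0.6},{"x":0,"y":0,"z":0,"ax":0,"ay":0,"az":0,"claw":0.6},{"x":0,"y":0,"z":0,"ax":0,"ay":0,"az":0,"claw":0.6}]'; python3 -m crank '[{"x":0,"y":0,"z":0,"ax":0,"ay":0,"az":0,"claw":0.6},{"x":0,"y":0,"z":0,"ax":0,"ay":0,"az":0,"claw":0.6},{"x":0,"y":0,"z":0,"ax":0,"ay":0,"az":0,"claw":0.6},{"x":0,"y":0,"z":0,"ax":0,"ay":0,"az":0,"claw":0.6},{"x":0,"y":0,"z":0,"ax":0,"ay":0,"az":0,"claw":0.6}]'; python3 -m crank '[{"x":0,"y":0,"z":-0.01,"ax":0,"ay":0,"az":0,"claw":0.6},{"x":0,"y":0,"z":-0.03,"ax":0,"ay":0,"az":-0.03,"claw":0.6},{"x":0,"y":0,"z":-0.05,"ax":0,"ay":0,"az":-0.07,"claw":0.6},{"x":0,"y":0,"z":-0.06,"ax":0,"ay":0,"az":-0.108,"claw":0.6},{"x":0,"y":0,"z":-0.06,"ax":0,"ay":0,"az":-0.108,"claw":0.6}]'; python3 -c "
from h import *
G=R.from_euler('z',2.75,degrees=True)
print(np.array([.5335,.026,0])+G.apply([.015,-.035,.022]))
go(np.array([.5335,.026,0])+G.apply([.015,-.035,.022]),92.75)"
```

```text
time: 24.63
ee_pos: [0.5731, 0.2637, 0.012]
eef_rot: [0.764, 0.645, -0.001, -0.0]
ft_force: [0.1, 0.3, 1.4]
width: 0.0586
time: 25.05
ee_pos: [0.5742, 0.265, 0.0143]
eef_rot: [0.764, 0.645, 0.0, 0.0]
ft_force: [-0.8, -0.3, 3.4]
width: 0.0275
time: 25.47
ee_pos: [0.5742, 0.265, 0.0143]
eef_rot: [0.764, 0.645, 0.0, 0.0]
ft_force: [-1.1, -0.5, 6.3]
width: 0.0273
time: 25.88
ee_pos: [0.5746, 0.2657, 0.0762]
eef_rot: [0.689, 0.725, 0.002, 0.0]
ft_force: [0.1, 0.5, -1.2]
width: 0.0274
[ 0.55016196 -0.00824002  0.022     ]
shift [-0.2724 -0.0387  0.0537]
turn/2 for 92.75 [ 0.0014 -0.0007  0.0019] j7 0.68
turn/2 for 272.75 [ 1.1000e-03  2.2000e-03 -1.5689e+00] j7 0.68
```

```bash
for i in 1 2; do python3 -m crank '[{"x":-0.03,"y":-0.004,"z":0,"ax":0,"ay":0,"az":0,"claw":0.6},{"x":-0.06,"y":-0.008,"z":0,"ax":0,"ay":0,"az":0,"claw":0.6},{"x":-0.09,"y":-0.012,"z":0,"ax":0,"ay":0,"az":0,"claw":0.6},{"x":-0.12,"y":-0.016,"z":0,"ax":0,"ay":0,"az":0,"claw":0.6},{"x":-0.136,"y":-0.0193,"z":0,"ax":0,"ay":0,"az":0.001,"claw":0.6}]' | grep ee_pos; done;  python3 -m crank '[{"x":0,"y":0,"z":0,"ax":0,"ay":0,"az":0,"claw":0.6},{"x":0,"y":0,"z":0.01,"ax":0,"ay":0,"az":0,"claw":0.6},{"x":0,"y":0,"z":0.02,"ax":0,"ay":0,"az":0,"claw":0.6},{"x":0,"y":0,"z":0.03,"ax":0,"ay":0,"az":0,"claw":0.6},{"x":0,"y":0,"z":0.03,"ax":0,"ay":0,"az":0,"claw":0.6}]'; python3 - <<'E'
from h import *
c=camera("wrist");cv2.imwrite("pics/w10.png",c["color"]); print(r.read_state()["width"])
go([.5502,-.0082,.0178],92.75)
E
```

```text
ee_pos: [0.5607, 0.1237, 0.0723]
ee_pos: [0.5473, -0.013, 0.0725]
time: 27.13
ee_pos: [0.5464, -0.0074, 0.0409]
eef_rot: [0.691, 0.723, -0.001, -0.001]
ft_force: [-1.1, -0.8, -1.3]
width: 0.0269
0.027105051244362164
shift [-0.001   0.0033  0.0242]
turn/2 for 92.75 [-0.0012 -0.0004 -0.001 ] j7 1.08
turn/2 for 272.75 [-6.0000e-04  1.9000e-03  1.5698e+00] j7 1.08
```

```bash
python3 -m crank '[{"x":-0.001,"y":0.003,"z":0.007,"ax":0,"ay":0,"az":0,"claw":0.6},{"x":-0.001,"y":0.003,"z":0.014,"ax":0,"ay":0,"az":0,"claw":0.6},{"x":-0.001,"y":0.003,"z":0.02,"ax":0,"ay":0,"az":0,"claw":0.6},{"x":-0.001,"y":0.003,"z":0.024,"ax":0,"ay":0,"az":0,"claw":0.6},{"x":-0.001,"y":0.003,"z":0.024,"ax":0,"ay":0,"az":0,"claw":0.6}]' 40;python3 -m crank '[{"x":0,"y":0.004,"z":0.001,"ax":0,"ay":0,"az":0,"claw":0.6},{"x":0,"y":0.008,"z":0.002,"ax":0,"ay":0,"az":0,"claw":0.6},{"x":0,"y":0.012,"z":0.002,"ax":0,"ay":0,"az":0,"claw":0.6},{"x":0,"y":0.016,"z":0.002,"ax":0,"ay":0,"az":0,"claw":0.6},{"x":0,"y":0.016,"z":0.002,"ax":0,"ay":0,"az":0,"claw":0.6}]' 15; python3 -c "
from h import *
go([.5780,-.007,.0178],92.75)"
```

```text
time: 27.6
ee_pos: [0.5505, -0.0095, 0.0185]
eef_rot: [0.691, 0.723, -0.0, -0.001]
ft_force: [-0.2, -0.4, -1.9]
width: 0.0271
time: 28.02
ee_pos: [0.5679, -0.0081, 0.0178]
eef_rot: [0.691, 0.723, 0.001, 0.0]
ft_force: [0.7, 2.2, -1.6]
width: 0.0277
shift [0.0007 0.0101 0.    ]
turn/2 for 92.75 [ 0.0004 -0.0004 -0.0017] j7 1.06
turn/2 for 272.75 [-7.0000e-04 -7.0000e-04  1.5691e+00] j7 1.06
```

```bash
python3 -m crank '[{"x":0.0008,"y":0.002,"z":0,"ax":0,"ay":0,"az":0,"claw":0.6},{"x":0.0008,"y":0.004,"z":0,"ax":0,"ay":0,"az":0,"claw":0.6},{"x":0.0008,"y":0.006,"z":0,"ax":0,"ay":0,"az":0,"claw":0.6},{"x":0.0008,"y":0.007,"z":0,"ax":0,"ay":0,"az":0,"claw":0.6},{"x":0.0008,"y":0.007,"z":0,"ax":0,"ay":0,"az":0,"claw":0.6}]' 15;for i in 1 2; do python3 -m crank '[{"x":0,"y":0.001,"z":0,"ax":0,"ay":0,"az":0,"claw":0.6},{"x":0,"y":0.002,"z":0,"ax":0,"ay":0,"az":0,"claw":0.6},{"x":0,"y":0.003,"z":0,"ax":0,"ay":0,"az":0,"claw":0.6},{"x":0,"y":0.003,"z":0,"ax":0,"ay":0,"az":0,"claw":0.6},{"x":0,"y":0.003,"z":0,"ax":0,"ay":0,"az":0,"claw":0.6}]' 15; done
```

```text
time: 28.43
ee_pos: [0.574, -0.0073, 0.0175]
eef_rot: [0.691, 0.723, 0.0, -0.0]
ft_force: [-1.3, 2.6, -1.5]
width: 0.0275
time: 28.85
ee_pos: [0.5767, -0.0069, 0.0175]
eef_rot: [0.691, 0.723, 0.0, -0.0]
ft_force: [-2.8, 3.6, -0.9]
width: 0.0276
time: 29.27
ee_pos: [0.5779, -0.0068, 0.0173]
eef_rot: [0.691, 0.723, -0.002, -0.001]
ft_force: [-12.1, 2.9, 6.3]
width: 0.0279
```

```bash
python3 -m crank '[{"x":0,"y":-0.002,"z":0,"ax":0,"ay":0,"az":0,"claw":0.1},{"x":0,"y":-0.002,"z":0,"ax":0,"ay":0,"az":0,"claw":0.1},{"x":0,"y":-0.002,"z":0,"ax":0,"ay":0,"az":0,"claw":0.1},{"x":0,"y":-0.002,"z":-0.02,"ax":0,"ay":0,"az":0,"claw":0.1},{"x":0,"y":-0.002,"z":-0.05,"ax":0,"ay":0,"az":0,"claw":0.1}]'; python3 -m crank '[{"x":0,"y":0,"z":-0.03,"ax":0,"ay":0,"az":0.03,"claw":-0.6},{"x":0,"y":0,"z":-0.045,"ax":0,"ay":0,"az":0.07,"claw":-0.6},{"x":0,"y":0,"z":-0.045,"ax":0,"ay":0,"az":0.108,"claw":-0.6},{"x":0,"y":0,"z":-0.045,"ax":0,"ay":0,"az":0.108,"claw":-0.6},{"x":0,"y":0,"z":-0.045,"ax":0,"ay":0,"az":0.108,"claw":-0.6}]'; python3 -c "
from h import *
go([.585,.3575,.09],80.3)"
```

```text
time: 29.68
ee_pos: [0.5769, -0.0084, 0.0661]
eef_rot: [0.692, 0.722, -0.001, -0.001]
ft_force: [-0.3, -0.4, -0.6]
width: 0.0387
time: 30.1
ee_pos: [0.5782, -0.0081, 0.1126]
eef_rot: [0.765, 0.644, -0.0, 0.001]
ft_force: [0.1, -0.2, -0.6]
width: 0.064
shift [ 0.3615 -0.0553  0.0222]
turn/2 for 80.3 [ 0.0004  0.0004 -0.0004] j7 0.94
turn/2 for 260.3 [ 7.0000e-04 -6.0000e-04  1.5704e+00] j7 0.94
```

```bash
for i in 1 2; do python3 -m crank '[{"x":0.04,"y":-0.006,"z":0,"ax":0,"ay":0,"az":0,"claw":-0.6},{"x":0.08,"y":-0.012,"z":0,"ax":0,"ay":0,"az":0,"claw":-0.6},{"x":0.12,"y":-0.018,"z":0.005,"ax":0,"ay":0,"az":0,"claw":-0.6},{"x":0.155,"y":-0.024,"z":0.01,"ax":0,"ay":0,"az":0,"claw":-0.6},{"x":0.181,"y":-0.0277,"z":0.011,"ax":0,"ay":0,"az":0,"claw":-0.6}]'|grep ee_pos;done;python3 -m crank '[{"x":0,"y":0,"z":0,"ax":0,"ay":0,"az":0,"claw":-0.6},{"x":0,"y":0,"z":0,"ax":0,"ay":0,"az":0,"claw":-0.6},{"x":0,"y":0,"z":0,"ax":0,"ay":0,"az":0,"claw":-0.6},{"x":0,"y":0,"z":0,"ax":0,"ay":0,"az":0,"claw":-0.6},{"x":0,"y":0,"z":0,"ax":0,"ay":0,"az":0,"claw":-0.6}]'; python3 - <<'E'
from h import *
c=camera("wrist");cv2.imwrite("pics/w11.png",c["color"]);tiles(c,.021,(220,60,350,285))
t=camera("top");cv2.imwrite("pics/t11.png",t["color"]);tiles(t,.024,(198,175,302,236),60)
go([.585,.3575,.0145],80.3)
E
```

```text
ee_pos: [0.5803, 0.1789, 0.1002]
ee_pos: [0.5835, 0.3619, 0.0886]
time: 31.35
ee_pos: [0.5861, 0.3569, 0.0903]
eef_rot: [0.766, 0.643, -0.0, 0.0]
ft_force: [-0.4, 0.4, 0.3]
width: 0.0694
tile [0.5639 0.3894] [155.3  33.2] -7.0 [335. 178.]
tile [0.527  0.0099] [224.9 131.8] -88.4 [260. 194.]
tile [0.4603 0.1211] [65.9 45. ] -88.3 [208. 229.]
shift [ 0.     -0.001   0.0761]
turn/2 for 80.3 [ 0.0002  0.0002 -0.0019] j7 0.38
turn/2 for 260.3 [ 4.0000e-04 -4.0000e-04  1.5689e+00] j7 0.38
```

```bash
python3 -c "
import cv2,numpy as np
a=cv2.imread('pics/w11.png');b=cv2.imread('pics/t11.png')
cv2.imwrite('pics/m11.png',np.hstack([cv2.resize(a,(400,300)),cv2.resize(b[130:280,90:290],(400,300),interpolation=cv2.INTER_CUBIC)]))"
```

```text
(no output)
```

View pics/m11.png

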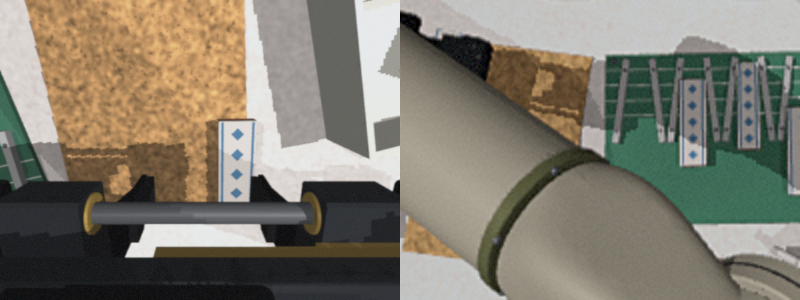

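```bash
python3 - <<'E'
from h import *
c=camera("wrist")
P=ray(c,[(308,169),(358,171),(305,283),(353,284)],.021)[:,:2];print(P.round(4))
n=(P[0]+P[1])/2;f=(P[2]+P[3])/2;d=(f-n)/np.linalg.norm(f-n);ce=n+d*.055
yaw=np.degrees(np.arctan2(d[1],d[0]));print("w",np.linalg.norm(P[0]-P[1]),"centre",ce.round(4),"yaw",yaw,tool()[0])
go(np.r_[ce,.0145],yaw+90)
E
```

```text
[[0.5526 0.3797]
 [0.5599 0.4134]
 [0.638  0.3641]
 [0.6452 0.3998]]
w 0.03446894795031749 centre [0.6105 0.3872] yaw -9.704391213997612 [0.58577372 0.35763138 0.09061866]
shift [0.0334 0.0192 0.0761]
turn/2 for 80.29560878600239 [ 0.0002  0.0002 -0.0017] j7 0.38
turn/2 for 260.2956087860024 [ 3.0000e-04 -3.0000e-04  1.5691e+00] j7 0.38
```

```bash
python3 -m crank '[{"x":0.02,"y":0.01,"z":0,"ax":0,"ay":0,"az":0,"claw":-0.6},{"x":0.034,"y":0.018,"z":0.02,"ax":0,"ay":0,"az":0,"claw":-0.6},{"x":0.034,"y":0.018,"z":0.04,"ax":0,"ay":0,"az":0,"claw":-0.6},{"x":0.034,"y":0.018,"z":0.045,"ax":0,"ay":0,"az":0,"claw":-0.6},{"x":0.034,"y":0.018,"z":0.045,"ax":0,"ay":0,"az":0,"claw":-0.6}]'; python3 - <<'E'
from h import *
c=camera("wrist");cv2.imwrite("pics/w12.png",c["color"])
H,S,V=cv2.split(cv2.cvtColor(c["color"],cv2.COLOR_BGR2HSV))
for row in (200,215,230):
    m=((H>95)&(H<130)&(S>60)&(V>60))[row,180:400]; print(row,np.flatnonzero(m)+180)
go([.6105,.3872,.0145],80.3)
E
```

```text
time: 31.92
ee_pos: [0.6081, 0.3879, 0.0437]
eef_rot: [0.765, 0.644, -0.002, -0.0]
ft_force: [0.3, -0.6, 1.1]
width: 0.0694
200 [256 257 258 309 310 311 312]
215 [257 258 259 276 277 278 279 280 281 282 283 284 285 286 287 288 289 290
 291 292 309 310 311 312]
230 [257 258 259 309 310 311]
shift [-0.0008  0.002   0.0309]
turn/2 for 80.3 [-0.0004  0.0005 -0.0014] j7 0.37
turn/2 for 260.3 [7.0000e-04 6.0000e-04 1.5694e+00] j7 0.37
```

```bash
python3 -m crank '[{"x":0,"y":0.002,"z":0.012,"ax":0,"ay":0,"az":0,"claw":-0.5},{"x":0,"y":0.002,"z":0.022,"ax":0,"ay":0,"az":0,"claw":-0.4},{"x":0,"y":0.002,"z":0.029,"ax":0,"ay":0,"az":0,"claw":-0.3},{"x":0,"y":0.002,"z":0.029,"ax":0,"ay":0,"az":0,"claw":-0.2},{"x":0,"y":0.002,"z":0.029,"ax":0,"ay":0,"az":0,"claw":-0.1}]' 40;  for i in 1 2; do python3 -m crank '[{"x":0,"y":0,"z":0,"ax":0,"ay":0,"az":0,"claw":0.4},{"x":0,"y":0,"z":0,"ax":0,"ay":0,"az":0,"claw":0.4},{"x":0,"y":0,"z":0,"ax":0,"ay":0,"az":0,"claw":0.4},{"x":0,"y":0,"z":0,"ax":0,"ay":0,"az":0,"claw":0.4},{"x":0,"y":0,"z":0,"ax":0,"ay":0,"az":0,"claw":0.4}]'; done; python3 -m crank '[{"x":0,"y":0,"z":-0.01,"ax":0,"ay":0,"az":0,"claw":0.4},{"x":0,"y":0,"z":-0.03,"ax":0,"ay":0,"az":-0.03,"claw":0.4},{"x":0,"y":0,"z":-0.05,"ax":0,"ay":0,"az":-0.07,"claw":0.4},{"x":0,"y":0,"z":-0.06,"ax":0,"ay":0,"az":-0.108,"claw":0.4},{"x":0,"y":0,"z":-0.06,"ax":0,"ay":0,"az":-0.108,"claw":0.4}]'; python3 -c "
from h import *
G=R.from_euler('z',2.75,degrees=True)
p=np.array([.5335,.026,0])+G.apply([-.023,.105,.022]);print(p)
go(p,92.75)"
```

```text
time: 32.38
ee_pos: [0.6105, 0.3885, 0.016]
eef_rot: [0.765, 0.644, -0.0, -0.0]
ft_force: [-0.5, 0.3, 0.7]
width: 0.0522
time: 32.8
ee_pos: [0.611, 0.389, 0.0171]
eef_rot: [0.765, 0.644, 0.0, 0.0]
ft_force: [-0.4, 0.6, 2.1]
width: 0.0371
time: 33.22
ee_pos: [0.611, 0.3889, 0.0171]
eef_rot: [0.765, 0.644, 0.0, 0.0]
ft_force: [-0.5, -0.0, 5.9]
width: 0.0369
time: 33.63
ee_pos: [0.6116, 0.3895, 0.0794]
eef_rot: [0.69, 0.724, 0.002, 0.0]
ft_force: [0.5, 0.2, -0.5]
width: 0.0372
[0.50548878 0.12977558 0.022     ]
shift [-0.2545 -0.1184  0.0566]
turn/2 for 92.75 [ 0.0013 -0.001  -0.0002] j7 0.59
turn/2 for 272.75 [-1.5000e-03 -2.0000e-03  1.5706e+00] j7 0.59
```

```bash
for i in 1 2; do python3 -m crank '[{"x":-0.03,"y":-0.014,"z":0,"ax":0,"ay":0,"az":0,"claw":0.4},{"x":-0.06,"y":-0.028,"z":0,"ax":0,"ay":0,"az":0,"claw":0.4},{"x":-0.09,"y":-0.042,"z":0,"ax":0,"ay":0,"az":0,"claw":0.4},{"x":-0.12,"y":-0.056,"z":0,"ax":0,"ay":0,"az":0,"claw":0.4},{"x":-0.127,"y":-0.06,"z":0,"ax":0,"ay":0,"az":0,"claw":0.4}]' | grep ee_pos; done;  python3 -m crank '[{"x":0,"y":0,"z":0,"ax":0,"ay":0,"az":0,"claw":0.4},{"x":0,"y":0,"z":0.01,"ax":0,"ay":0,"az":0,"claw":0.4},{"x":0,"y":0,"z":0.02,"ax":0,"ay":0,"az":0,"claw":0.4},{"x":0,"y":0,"z":0.03,"ax":0,"ay":0,"az":0,"claw":0.4},{"x":0,"y":0,"z":0.03,"ax":0,"ay":0,"az":0,"claw":0.4}]'; python3 - <<'E'
from h import *
c=camera("wrist");cv2.imwrite("pics/w13.png",c["color"])
H,S,V=cv2.split(cv2.cvtColor(c["color"],cv2.COLOR_BGR2HSV))
for row in (170,190,230): print(row,np.flatnonzero(((H>95)&(H<130)&(S>60)&(V>60))[row,180:400])+180)
g=((H>65)&(H<95)&(S>90))[:,284];print("rear row",np.flatnonzero(g).max() if g.any() else None)
go([.5035,.1297,.0205],92.75)
E
```

```text
ee_pos: [0.5556, 0.2532, 0.0748]
ee_pos: [0.5005, 0.124, 0.0749]
time: 34.88
ee_pos: [0.5008, 0.1306, 0.044]
eef_rot: [0.691, 0.723, -0.001, -0.001]
ft_force: [-1.1, 0.2, -1.9]
width: 0.0369
170 [248 249 250 251 252 281 282 283 312 313 314 315]
190 [249 250 251 252 279 280 281 282 283 284 285 312 313 314 315]
230 [251 252 253 254 278 279 280 281 282 283 284 285 286 311 312 313 314]
rear row 148
shift [-0.0012  0.0024  0.0245]
turn/2 for 92.75 [-0.0012 -0.0002 -0.001 ] j7 0.81
turn/2 for 272.75 [-4.0000e-04  1.9000e-03  1.5698e+00] j7 0.81
```

```bash
python3 -m crank '[{"x":-0.001,"y":0.002,"z":0.007,"ax":0,"ay":0,"az":0,"claw":0.4},{"x":-0.001,"y":0.002,"z":0.014,"ax":0,"ay":0,"az":0,"claw":0.4},{"x":-0.001,"y":0.002,"z":0.02,"ax":0,"ay":0,"az":0,"claw":0.4},{"x":-0.001,"y":0.002,"z":0.025,"ax":0,"ay":0,"az":0,"claw":0.4},{"x":-0.001,"y":0.002,"z":0.025,"ax":0,"ay":0,"az":0,"claw":0.4}]' 40;python3 -m crank '[{"x":0,"y":0.004,"z":0.0005,"ax":0,"ay":0,"az":0,"claw":0.4},{"x":0,"y":0.008,"z":0.0005,"ax":0,"ay":0,"az":0,"claw":0.4},{"x":0,"y":0.012,"z":0.0005,"ax":0,"ay":0,"az":0,"claw":0.4},{"x":0,"y":0.016,"z":0.0005,"ax":0,"ay":0,"az":0,"claw":0.4},{"x":0,"y":0.016,"z":0.0005,"ax":0,"ay":0,"az":0,"claw":0.4}]' 15; python3 -c "
from h import *
go([.5335-.005+.005,.1312,.0203],92.75)"
```

```text
time: 35.35
ee_pos: [0.5037, 0.1287, 0.0205]
eef_rot: [0.691, 0.723, -0.0, -0.0]
ft_force: [-0.2, -0.1, -1.8]
width: 0.0367
time: 35.77
ee_pos: [0.5212, 0.1296, 0.0213]
eef_rot: [0.692, 0.722, 0.0, 0.0]
ft_force: [0.6, 0.6, -1.2]
width: 0.0378
shift [0.0011 0.0123 0.001 ]
turn/2 for 92.75 [ 0.0004 -0.0002 -0.0022] j7 0.8
turn/2 for 272.75 [-4.0000e-04 -6.0000e-04  1.5686e+00] j7 0.8
```

```bash
python3 -m crank '[{"x":0.0007,"y":0.002,"z":0.001,"ax":0,"ay":0,"az":-0.001,"claw":0.4},{"x":0.0007,"y":0.004,"z":0.001,"ax":0,"ay":0,"az":-0.002,"claw":0.4},{"x":0.0007,"y":0.005,"z":0.001,"ax":0,"ay":0,"az":-0.002,"claw":0.4},{"x":0.0007,"y":0.006,"z":0.001,"ax":0,"ay":0,"az":-0.002,"claw":0.4},{"x":0.0007,"y":0.006,"z":0.001,"ax":0,"ay":0,"az":-0.002,"claw":0.4}]' 15;for i in 1 2; do python3 -m crank '[{"x":0,"y":0.001,"z":0,"ax":0,"ay":0,"az":0,"claw":0.4},{"x":0,"y":0.002,"z":0,"ax":0,"ay":0,"az":0,"claw":0.4},{"x":0,"y":0.003,"z":0,"ax":0,"ay":0,"az":0,"claw":0.4},{"x":0,"y":0.003,"z":0,"ax":0,"ay":0,"az":0,"claw":0.4},{"x":0,"y":0.003,"z":0,"ax":0,"ay":0,"az":0,"claw":0.4}]' 15; done
```

```text
time: 36.18
ee_pos: [0.5263, 0.1304, 0.02]
eef_rot: [0.69, 0.724, 0.0, 0.0]
ft_force: [0.3, 0.6, -1.3]
width: 0.0375
time: 36.6
ee_pos: [0.5292, 0.1306, 0.02]
eef_rot: [0.69, 0.724, 0.0, 0.0]
ft_force: [-0.3, 1.4, -0.9]
width: 0.0377
time: 37.02
ee_pos: [0.5312, 0.1308, 0.02]
eef_rot: [0.69, 0.724, -0.001, -0.0]
ft_force: [-6.2, -0.8, 3.6]
width: 0.0378
```

```bash
python3 -m crank '[{"x":0,"y":0.001,"z":0,"ax":0,"ay":0,"az":0,"claw":0.4},{"x":0,"y":0.002,"z":0,"ax":0,"ay":0,"az":0,"claw":0.4},{"x":0,"y":0.002,"z":0,"ax":0,"ay":0,"az":0,"claw":0.4},{"x":0,"y":0.002,"z":0,"ax":0,"ay":0,"az":0,"claw":0.4},{"x":0,"y":0.002,"z":0,"ax":0,"ay":0,"az":0,"claw":0.4}]' 15; python3 -m crank '[{"x":0,"y":-0.002,"z":0,"ax":0,"ay":0,"az":0,"claw":-0.15},{"x":0,"y":-0.002,"z":0,"ax":0,"ay":0,"az":0,"claw":-0.15},{"x":0,"y":-0.002,"z":0,"ax":0,"ay":0,"az":0,"claw":-0.15},{"x":0,"y":-0.002,"z":-0.02,"ax":0,"ay":0,"az":0,"claw":-0.15},{"x":0,"y":-0.002,"z":-0.05,"ax":0,"ay":0,"az":0,"claw":-0.15}]'; python3 -m crank '[{"x":0,"y":-0.04,"z":-0.04,"ax":0,"ay":0,"az":0,"claw":-0.4},{"x":0,"y":-0.06,"z":-0.08,"ax":0,"ay":0,"az":0,"claw":-0.4},{"x":0,"y":-0.08,"z":-0.12,"ax":0,"ay":0,"az":0,"claw":-0.4},{"x":0,"y":-0.1,"z":-0.16,"ax":0,"ay":0,"az":0,"claw":-0.4},{"x":0,"y":-0.1,"z":-0.18,"ax":0,"ay":0,"az":0,"claw":-0.4}]'; python3 - <<'E'
from h import *
c=camera("side");t=camera("top");w=camera("wrist")
cv2.imwrite("pics/m14.png",np.hstack([cv2.resize(c["color"][140:300,190:360],(400,376),interpolation=cv2.INTER_CUBIC),cv2.resize(t["color"][140:250,180:330],(400,293),interpolation=cv2.INTER_CUBIC)[:376] if 0 else cv2.copyMakeBorder(cv2.resize(t["color"][140:250,180:330],(400,293),interpolation=cv2.INTER_CUBIC),0,83,0,0,cv2.BORDER_CONSTANT)]))
go([.6159,-.3287,.2],79.5)
E
```

```text
time: 37.43
ee_pos: [0.5319, 0.1309, 0.0199]
eef_rot: [0.69, 0.724, -0.002, -0.001]
ft_force: [-11.6, -2.4, 10.3]
width: 0.0376
time: 37.85
ee_pos: [0.531, 0.1299, 0.0686]
eef_rot: [0.69, 0.724, -0.001, -0.001]
ft_force: [0.2, -1.5, 1.3]
width: 0.0497
time: 38.27
ee_pos: [0.4404, 0.1239, 0.2231]
eef_rot: [0.69, 0.724, -0.001, -0.0]
ft_force: [-0.9, -2.0, 1.5]
width: 0.0606
shift [-0.458   0.1536  0.0289]
turn/2 for 79.5 [0.0026 0.0041 0.1135] j7 1.21
turn/2 for 259.5 [-0.006   0.0038 -1.4572] j7 1.21
```

View pics/m14.png

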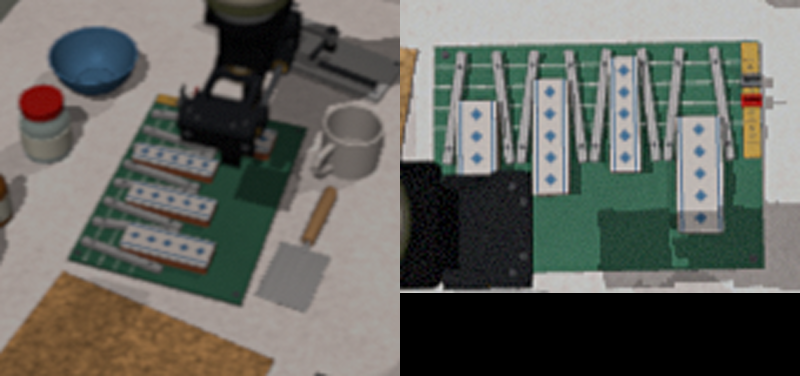

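```bash
python3 -m crank '[{"x":-0.035,"y":0.012,"z":0,"ax":0,"ay":0,"az":0.03,"claw":-0.4},{"x":-0.07,"y":0.024,"z":0,"ax":0,"ay":0,"az":0.06,"claw":-0.4},{"x":-0.105,"y":0.036,"z":0,"ax":0,"ay":0,"az":0.09,"claw":-0.4},{"x":-0.14,"y":0.048,"z":0,"ax":0,"ay":0,"az":0.113,"claw":-0.4},{"x":-0.16,"y":0.054,"z":0,"ax":0,"ay":0,"az":0.113,"claw":-0.4}]'; python3 -c "
from h import *
go([.60,-.325,.2],79.6)"
```

```text
time: 38.83
ee_pos: [0.5032, -0.039, 0.2204]
eef_rot: [0.77, 0.638, -0.002, -0.001]
ft_force: [0.6, -0.5, 0.2]
width: 0.0608
shift [-0.263   0.1484  0.0201]
turn/2 for 79.6 [-0.0019  0.0005 -0.0028] j7 1.18
turn/2 for 259.6 [8.000e-04 3.000e-03 1.568e+00] j7 1.18
```

```bash
for i in 1 2; do python3 -m crank '[{"x":-0.03,"y":0.016,"z":0,"ax":0,"ay":0,"az":0,"claw":-0.4},{"x":-0.06,"y":0.032,"z":0,"ax":0,"ay":0,"az":0,"claw":-0.4},{"x":-0.09,"y":0.05,"z":0,"ax":0,"ay":0,"az":0,"claw":-0.4},{"x":-0.12,"y":0.066,"z":0.01,"ax":0,"ay":0,"az":0,"claw":-0.4},{"x":-0.1315,"y":0.074,"z":0.01,"ax":0,"ay":0,"az":-0.001,"claw":-0.4}]'|grep ee_pos;done;python3 -m crank '[{"x":0,"y":0,"z":0,"ax":0,"ay":0,"az":0,"claw":-0.4},{"x":0,"y":0,"z":0,"ax":0,"ay":0,"az":0,"claw":-0.4},{"x":0,"y":0,"z":0,"ax":0,"ay":0,"az":0,"claw":-0.4},{"x":0,"y":0,"z":0,"ax":0,"ay":0,"az":0,"claw":-0.4},{"x":0,"y":0,"z":0,"ax":0,"ay":0,"az":0,"claw":-0.4}]'; python3 - <<'E'
from h import *
t=camera("top");c=camera("wrist");cv2.imwrite("pics/w15.png",c["color"])
H,S,V=cv2.split(cv2.cvtColor(c["color"],cv2.COLOR_BGR2HSV))
for k in blobs(((H<6)|(H>172))&(S>150),60): print("red",cv2.boundingRect(k),rect(c,k,.054))
t0=cv2.imread("pics/top0.png");t["color"]=t0
H,S,V=cv2.split(cv2.cvtColor(t0,cv2.COLOR_BGR2HSV))
m=((H<6)|(H>172))&(S>150);m[:,:350]=0
for k in blobs(m,60): print("top red",rect(t,k,.054))
print(tool()[0],r.read_state()["joint_positions"].round(2))
E
```

```text
ee_pos: [0.5513, -0.1821, 0.2086]
ee_pos: [0.6005, -0.3242, 0.1981]
time: 40.08
ee_pos: [0.6012, -0.3184, 0.2031]
eef_rot: [0.766, 0.643, -0.001, 0.0]
ft_force: [-0.0, 0.3, -0.0]
width: 0.0606
red (268, 180, 16, 66) (array([ 0.6176, -0.3303]), array([65. , 14.3]), -10.8)
red (453, 142, 34, 15) (array([ 0.5886, -0.1456]), array([29.2, 11.2]), -88.5)
top red (array([ 0.6148, -0.3279]), array([65.6, 16.3]), -10.2)
[ 0.60101708 -0.31898704  0.20322153] [ 1.05  0.66 -1.    1.28  0.55  1.48  1.5 ]
```

View pics/w15.png

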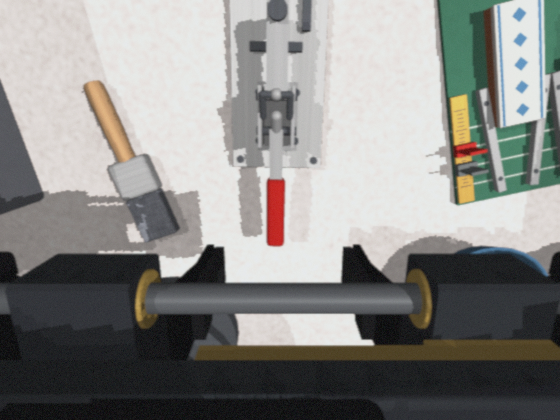

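```bash
python3 -m crank '[{"x":-0.003,"y":0.01,"z":0.02,"ax":0,"ay":0,"az":0,"claw":-0.3},{"x":-0.0065,"y":0.0185,"z":0.05,"ax":0,"ay":0,"az":0,"claw":-0.2},{"x":-0.0065,"y":0.0185,"z":0.08,"ax":0,"ay":0,"az":0,"claw":-0.1},{"x":-0.0065,"y":0.0185,"z":0.11,"ax":0,"ay":0,"az":0,"claw":0},{"x":-0.0065,"y":0.0185,"z":0.11,"ax":0,"ay":0,"az":0,"claw":0}]'; python3 -m crank '[{"x":0,"y":0,"z":0.02,"ax":0,"ay":0,"az":0,"claw":0},{"x":0,"y":0,"z":0.04,"ax":0,"ay":0,"az":0,"claw":0},{"x":0,"y":0,"z":0.058,"ax":0,"ay":0,"az":0,"claw":0},{"x":0,"y":0,"z":0.062,"ax":0,"ay":0,"az":0,"claw":0},{"x":0,"y":0,"z":0.062,"ax":0,"ay":0,"az":0,"claw":0}]'; python3 -m crank '[{"x":0,"y":0,"z":0,"ax":0,"ay":0,"az":0,"claw":1},{"x":0,"y":0,"z":0,"ax":0,"ay":0,"az":0,"claw":1},{"x":0,"y":0,"z":0,"ax":0,"ay":0,"az":0,"claw":1},{"x":0,"y":0,"z":0,"ax":0,"ay":0,"az":0,"claw":1},{"x":0,"y":0,"z":0,"ax":0,"ay":0,"az":0,"claw":1}]' 12
```

```text
time: 40.6
ee_pos: [0.6148, -0.3287, 0.0867]
eef_rot: [0.766, 0.642, -0.003, -0.003]
ft_force: [-1.1, -0.1, -0.9]
width: 0.0453
time: 41.02
ee_pos: [0.6176, -0.3295, 0.0313]
eef_rot: [0.767, 0.642, -0.001, -0.0]
ft_force: [0.2, 0.1, 0.4]
width: 0.0434
time: 41.43
ee_pos: [0.618, -0.3298, 0.0316]
eef_rot: [0.767, 0.642, -0.001, 0.001]
ft_force: [0.1, -8.2, -0.1]
width: 0.0184
```

```bash
python3 -m crank '[{"x":-0.001,"y":0,"z":-0.006,"ax":0,"ay":0,"az":0,"claw":1},{"x":-0.001,"y":0,"z":-0.014,"ax":0,"ay":0,"az":0,"claw":1},{"x":-0.001,"y":-0.001,"z":-0.022,"ax":0,"ay":0,"az":0,"claw":1},{"x":-0.001,"y":-0.003,"z":-0.03,"ax":0,"ay":0,"az":0,"claw":1},{"x":-0.001,"y":-0.006,"z":-0.0375,"ax":0,"ay":0,"az":0,"claw":1}]' 12; python3 -m crank '[{"x":0,"y":-0.003,"z":-0.007,"ax":0,"ay":0,"az":0,"claw":1},{"x":0,"y":-0.0075,"z":-0.014,"ax":0,"ay":0,"az":0,"claw":1},{"x":0,"y":-0.0125,"z":-0.0205,"ax":0,"ay":0,"az":0,"claw":1},{"x":0,"y":-0.018,"z":-0.0265,"ax":0,"ay":0,"az":0,"claw":1},{"x":0,"y":-0.024,"z":-0.0315,"ax":0,"ay":0,"az":0,"claw":1}]'; python3 -c "
from h import *
c=camera('wrist');cv2.imwrite('pics/w16.png',c['color'])
H,S,V=cv2.split(cv2.cvtColor(c['color'],cv2.COLOR_BGR2HSV))
for k in blobs(((H<6)|(H>172))&(S>150),60): print('red',cv2.boundingRect(k))
c=camera('side');H,S,V=cv2.split(cv2.cvtColor(c['color'],cv2.COLOR_BGR2HSV));cv2.imwrite('pics/s16.png',c['color'])
for k in blobs(((H<6)|(H>172))&(S>150),10): print('red',cv2.boundingRect(k))
"
```

```text
time: 41.85
ee_pos: [0.6116, -0.3289, 0.0692]
eef_rot: [0.767, 0.642, -0.001, -0.0]
ft_force: [1.5, 3.1, -5.5]
width: 0.0181
time: 42.27
ee_pos: [0.5883, -0.3244, 0.101]
eef_rot: [0.766, 0.642, -0.001, 0.0]
ft_force: [3.4, 4.6, -3.7]
width: 0.018
red (265, 211, 38, 72)
red (264, 315, 38, 30)
red (527, 168, 33, 20)
red (199, 176, 18, 16)
red (295, 125, 7, 12)
red (72, 277, 23, 28)
red (424, 105, 5, 5)
```

```bash
python3 -m crank '[{"x":0.001,"y":-0.0065,"z":-0.0045,"ax":0,"ay":0,"az":0,"claw":1},{"x":0.001,"y":-0.0135,"z":-0.0085,"ax":0,"ay":0,"az":0,"claw":1},{"x":0.001,"y":-0.0205,"z":-0.012,"ax":0,"ay":0,"az":0,"claw":1},{"x":0.001,"y":-0.028,"z":-0.0145,"ax":0,"ay":0,"az":0,"claw":1},{"x":0.001,"y":-0.036,"z":-0.016,"ax":0,"ay":0,"az":0,"claw":1}]'; python3 -m crank '[{"x":0,"y":-0.004,"z":0,"ax":0,"ay":0,"az":0,"claw":1},{"x":0,"y":-0.008,"z":-0.001,"ax":0,"ay":0,"az":0,"claw":1},{"x":0,"y":-0.011,"z":-0.001,"ax":0,"ay":0,"az":0,"claw":1},{"x":0,"y":-0.011,"z":-0.001,"ax":0,"ay":0,"az":0,"claw":1},{"x":0,"y":-0.011,"z":-0.001,"ax":0,"ay":0,"az":0,"claw":1}]'; python3 -c "
from h import *
c=camera('wrist');cv2.imwrite('pics/w17.png',c['color'])
c=camera('side');cv2.imwrite('pics/s17.png',c['color'])
go([.54,-.314,.12],79.6)
"
```

```text
time: 42.78
ee_pos: [0.553, -0.3175, 0.1172]
eef_rot: [0.767, 0.642, -0.0, 0.001]
ft_force: [4.9, 3.3, 0.2]
width: 0.0177
time: 43.2
ee_pos: [0.5421, -0.3154, 0.1183]
eef_rot: [0.767, 0.642, -0.001, 0.001]
ft_force: [1.5, 4.7, 5.6]
width: 0.0176
shift [ 0.0011 -0.0024 -0.0017]
turn/2 for 79.6 [-0.0001  0.0011  0.0028] j7 1.49
turn/2 for 259.6 [-1.700e-03 -2.000e-04 -1.568e+00] j7 1.49
```

```bash
python3 -m crank '[{"x":0,"y":0,"z":0,"ax":0,"ay":0,"az":0,"claw":0},{"x":0,"y":0,"z":0,"ax":0,"ay":0,"az":0,"claw":0},{"x":0,"y":0,"z":0,"ax":0,"ay":0,"az":0,"claw":0},{"x":0,"y":0,"z":0,"ax":0,"ay":0,"az":0,"claw":0},{"x":0,"y":0,"z":-0.02,"ax":0,"ay":0,"az":0,"claw":0}]'; python3 -m crank '[{"x":0,"y":0,"z":-0.03,"ax":0,"ay":0,"az":0,"claw":0},{"x":0,"y":0,"z":-0.06,"ax":0,"ay":0,"az":0,"claw":0},{"x":0,"y":0,"z":-0.085,"ax":0,"ay":0,"az":0,"claw":0},{"x":0,"y":0,"z":-0.085,"ax":0,"ay":0,"az":0,"claw":0},{"x":0,"y":0,"z":-0.085,"ax":0,"ay":0,"az":0,"claw":0}]'; python3 -m crank '[{"x":0.03,"y":-0.01,"z":0,"ax":0,"ay":0,"az":-0.03,"claw":-0.3},{"x":0.06,"y":-0.02,"z":0,"ax":0,"ay":0,"az":-0.06,"claw":-0.3},{"x":0.09,"y":-0.03,"z":0,"ax":0,"ay":0,"az":-0.09,"claw":-0.3},{"x":0.12,"y":-0.04,"z":0,"ax":0,"ay":0,"az":-0.115,"claw":-0.3},{"x":0.15,"y":-0.05,"z":0,"ax":0,"ay":0,"az":-0.115,"claw":-0.3}]'; python3 -c "
from h import *
go([.5312,.1305,.08],92.75)
c=camera('side');cv2.imwrite('pics/s18.png',c['color'])
"
```

```text
time: 43.72
ee_pos: [0.5397, -0.3161, 0.1336]
eef_rot: [0.767, 0.642, -0.003, -0.002]
ft_force: [0.7, -0.8, -0.4]
width: 0.0408
time: 44.13
ee_pos: [0.5426, -0.3162, 0.2231]
eef_rot: [0.767, 0.642, -0.001, 0.001]
ft_force: [-0.0, 0.2, -0.9]
width: 0.0431
time: 44.55
ee_pos: [0.5181, -0.1582, 0.2201]
eef_rot: [0.687, 0.727, -0.002, -0.001]
ft_force: [1.0, 0.2, -0.2]
width: 0.056
shift [0.2877 0.0299 0.1397]
turn/2 for 92.75 [-0.0019  0.0005  0.0042] j7 1.56
turn/2 for 272.75 [-9.0000e-04 -3.0000e-03 -1.5666e+00] j7 1.56
```

```bash
for i in 1 2; do python3 -m crank '[{"x":0.03,"y":0.003,"z":0,"ax":0,"ay":0,"az":0.001,"claw":-0.35},{"x":0.06,"y":0.006,"z":0.01,"ax":0,"ay":0,"az":0.002,"claw":-0.35},{"x":0.09,"y":0.009,"z":0.03,"ax":0,"ay":0,"az":0.002,"claw":-0.35},{"x":0.12,"y":0.012,"z":0.05,"ax":0,"ay":0,"az":0.002,"claw":-0.35},{"x":0.144,"y":0.015,"z":0.06,"ax":0,"ay":0,"az":0.002,"claw":-0.35}]'|grep ee_pos;done;python3 -m crank '[{"x":0,"y":0,"z":0,"ax":0,"ay":0,"az":0,"claw":-0.35},{"x":0,"y":0,"z":0,"ax":0,"ay":0,"az":0,"claw":-0.35},{"x":0,"y":0,"z":0,"ax":0,"ay":0,"az":0,"claw":-0.35},{"x":0,"y":0,"z":0,"ax":0,"ay":0,"az":0,"claw":-0.35},{"x":0,"y":0,"z":0,"ax":0,"ay":0,"az":0,"claw":-0.35}]'; python3 - <<'E'
from h import *
c=camera("wrist");cv2.imwrite("pics/w19.png",c["color"])
H,S,V=cv2.split(cv2.cvtColor(c["color"],cv2.COLOR_BGR2HSV))
for row in (205,220,235): print(row,np.flatnonzero(((H>95)&(H<130)&(S>60)&(V>60))[row,180:400])+180)
go([.5312,.1305,.0178],92.75)
E
```

```text
ee_pos: [0.5247, -0.0134, 0.1585]
ee_pos: [0.5325, 0.131, 0.0979]
time: 45.85
ee_pos: [0.5347, 0.1282, 0.1013]
eef_rot: [0.692, 0.722, -0.001, 0.0]
ft_force: [0.2, -0.4, 0.9]
width: 0.0587
205 [192 193 209 210 266 267 307 308]
220 [210 211 266 267 307 308]
235 [191 192 193 194 195 196 197 198 211 212 266 267 268 285 286 287 288 289
 290 307 308]
shift [ 0.0024 -0.0033  0.0836]
turn/2 for 92.75 [-0.0006  0.0011 -0.0022] j7 0.92
turn/2 for 272.75 [1.7000e-03 1.0000e-03 1.5686e+00] j7 0.92
```

```bash
python3 -m crank '[{"x":0.0024,"y":-0.003,"z":0.025,"ax":0,"ay":0,"az":-0.002,"claw":-0.3},{"x":0.0024,"y":-0.003,"z":0.05,"ax":0,"ay":0,"az":-0.002,"claw":-0.25},{"x":0.0024,"y":-0.003,"z":0.07,"ax":0,"ay":0,"az":-0.002,"claw":-0.2},{"x":0.0024,"y":-0.003,"z":0.081,"ax":0,"ay":0,"az":-0.002,"claw":-0.2},{"x":0.0024,"y":-0.003,"z":0.081,"ax":0,"ay":0,"az":-0.002,"claw":-0.2}]' 40;  for i in 1 2; do python3 -m crank '[{"x":0,"y":0,"z":0,"ax":0,"ay":0,"az":0,"claw":0.4},{"x":0,"y":0,"z":0,"ax":0,"ay":0,"az":0,"claw":0.4},{"x":0,"y":0,"z":0,"ax":0,"ay":0,"az":0,"claw":0.4},{"x":0,"y":0,"z":0,"ax":0,"ay":0,"az":0,"claw":0.4},{"x":0,"y":0,"z":0,"ax":0,"ay":0,"az":0,"claw":0.4}]' 40; done; python3 -m crank '[{"x":0,"y":-0.01,"z":0,"ax":0,"ay":0,"az":0,"claw":0.4},{"x":0,"y":-0.015,"z":-0.005,"ax":0,"ay":0,"az":0,"claw":0.4},{"x":0,"y":-0.02,"z":-0.03,"ax":0,"ay":0,"az":0,"claw":0.4},{"x":0,"y":-0.02,"z":-0.06,"ax":0,"ay":0,"az":0,"claw":0.4},{"x":0,"y":-0.02,"z":-0.09,"ax":0,"ay":0,"az":0,"claw":0.4}]' 40; python3 - <<'E'
from h import *
c=camera("wrist");cv2.imwrite("pics/w20.png",c["color"])
H,S,V=cv2.split(cv2.cvtColor(c["color"],cv2.COLOR_BGR2HSV))
for row in (170,190,230): print(row,np.flatnonzero(((H>95)&(H<130)&(S>60)&(V>60))[row,180:400])+180)
for col in (265,284,300):
  v=V[100:240,col].astype(int); print(col,100+np.flatnonzero(np.abs(np.diff(v))>35)[:4])
E
```

```text
time: 46.32
ee_pos: [0.5299, 0.1308, 0.0184]
eef_rot: [0.69, 0.724, -0.002, -0.001]
ft_force: [-0.6, 0.9, -0.0]
width: 0.0524
time: 46.73
ee_pos: [0.5317, 0.1315, 0.0214]
eef_rot: [0.69, 0.724, -0.001, 0.001]
ft_force: [-2.2, -1.1, 7.8]
width: 0.0367
time: 47.15
ee_pos: [0.5317, 0.1315, 0.0214]
eef_rot: [0.69, 0.724, -0.001, 0.001]
ft_force: [-1.6, -3.4, 6.9]
width: 0.0367
time: 47.57
ee_pos: [0.5102, 0.1311, 0.1114]
eef_rot: [0.689, 0.725, -0.002, -0.0]
ft_force: [0.9, 0.1, -0.1]
width: 0.0365
170 [250 251 252 253 281 282 283 284 285 313 314 315 316]
190 [250 251 252 253 281 282 283 284 285 312 313 314 315 316]
230 [207 208 251 252 253 254 280 281 282 283 284 285 286 311 312 313 314]
265 [151 152]
284 [152 195]
300 [151 152]
```

```bash
python3 -m crank '[{"x":0,"y":0,"z":0,"ax":0,"ay":0,"az":0.03,"claw":0.4},{"x":0,"y":0,"z":0,"ax":0,"ay":0,"az":0.06,"claw":0.4},{"x":0,"y":0,"z":0,"ax":0,"ay":0,"az":0.09,"claw":0.4},{"x":0,"y":0,"z":0,"ax":0,"ay":0,"az":0.116,"claw":0.4},{"x":0,"y":0,"z":0,"ax":0,"ay":0,"az":0.116,"claw":0.4}]' 55; python3 - <<'E'
from h import *
c=camera("wrist");V=cv2.cvtColor(c["color"],cv2.COLOR_BGR2GRAY)
row=[100+np.flatnonzero(np.abs(np.diff(V[100:240,k].astype(int)))>25)[:1] for k in (265,284,300)];print(row)
p=tool()[0];q=ray(c,[(284,150)],p[2]-.0154+.018)[0];o=np.linalg.norm((q-p)[:2]);print(q,p,"rear dist",o,"offset",o-.055)
ex=np.array([.9836,-.1805,0]);ey=np.array([.1805,.9836,0])
t=np.array([.467,-.279,.11])+ex*(-.080+o-.055)+ey*-.027;print(t);go(t,79.6)
E
```

```text
time: 48.03
ee_pos: [0.5111, 0.1311, 0.1106]
eef_rot: [0.769, 0.639, -0.001, 0.0]
ft_force: [-0.6, 0.8, -2.0]
width: 0.0358
[array([151]), array([151]), array([151])]
[0.45494827 0.14109182 0.11314818] [0.51110649 0.13102544 0.11054818] rear dist 0.05705328203637822 offset 0.0020532820363782164
[ 0.38545811 -0.29148782  0.11      ]
shift [-0.4382 -0.0475  0.0016]
turn/2 for 79.6 [-0.0003  0.0012  0.0002] j7 0.72
turn/2 for 259.6 [-1.9000e-03 -5.0000e-04 -1.5706e+00] j7 0.72
```

Three hops of x −0.146, y −0.016.

```bash
for i in 1 2 3; do python3 -m crank '[{"x":-0.03,"y":-0.003,"z":0,"ax":0,"ay":0,"az":0,"claw":0.4},{"x":-0.06,"y":-0.006,"z":0,"ax":0,"ay":0,"az":0,"claw":0.4},{"x":-0.09,"y":-0.01,"z":0,"ax":0,"ay":0,"az":0,"claw":0.4},{"x":-0.12,"y":-0.013,"z":0,"ax":0,"ay":0,"az":0,"claw":0.4},{"x":-0.146,"y":-0.016,"z":0,"ax":0,"ay":0,"az":0,"claw":0.4}]' 55|grep ee_pos;done;python3 -m crank '[{"x":0,"y":0,"z":0,"ax":0,"ay":0,"az":0,"claw":0.4},{"x":0,"y":0,"z":0,"ax":0,"ay":0,"az":0,"claw":0.4},{"x":0,"y":0,"z":0,"ax":0,"ay":0,"az":0,"claw":0.4},{"x":0,"y":0,"z":0,"ax":0,"ay":0,"az":0,"claw":0.4},{"x":0,"y":0,"z":0,"ax":0,"ay":0,"az":0,"claw":0.4}]'; python3 - <<'E'
from h import *
c=camera("wrist");s=camera("side");t=camera("top")
im=np.hstack([cv2.resize(c["color"],(400,300)),cv2.resize(s["color"][100:220,240:400],(400,300),interpolation=cv2.INTER_CUBIC)]);cv2.imwrite("pics/m21.png",im)
go(np.array([.38546,-.29149,.11]),79.6)
E
```

```text
ee_pos: [0.4681, -0.0115, 0.1104]
ee_pos: [0.4259, -0.1523, 0.111]
ee_pos: [0.3836, -0.293, 0.1113]
time: 49.75
ee_pos: [0.385, -0.2901, 0.1113]
eef_rot: [0.768, 0.641, -0.001, 0.0]
ft_force: [0.6, 0.2, -2.2]
width: 0.0358
shift [-0.0008  0.0008  0.0013]
turn/2 for 79.6 [-0.0006  0.0011  0.0002] j7 1.71
turn/2 for 259.6 [-1.8000e-03 -9.0000e-04 -1.5706e+00] j7 1.71
```

View pics/m21.png

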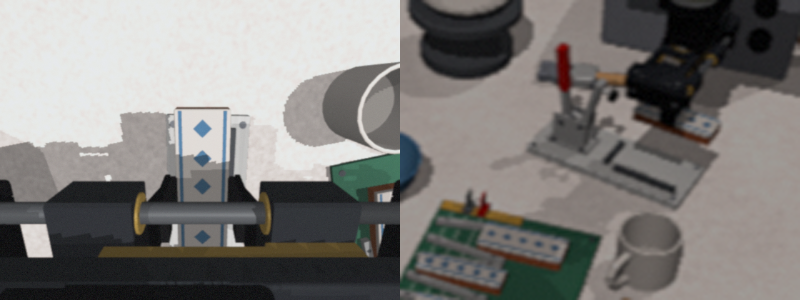

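```bash
python3 -m crank '[{"x":0,"y":0,"z":0.02,"ax":0,"ay":0,"az":0,"claw":0.4},{"x":0,"y":0,"z":0.04,"ax":0,"ay":0,"az":0,"claw":0.4},{"x":0,"y":0,"z":0.06,"ax":0,"ay":0,"az":0,"claw":0.4},{"x":0,"y":0,"z":0.076,"ax":0,"ay":0,"az":0,"claw":0.4},{"x":0,"y":0,"z":0.076,"ax":0,"ay":0,"az":0,"claw":0.4}]' 55;python3 -m crank '[{"x":0,"y":0.004,"z":0.001,"ax":0,"ay":0,"az":0,"claw":0.4},{"x":0,"y":0.008,"z":0.002,"ax":0,"ay":0,"az":0,"claw":0.4},{"x":0,"y":0.012,"z":0.004,"ax":0,"ay":0,"az":0,"claw":0.4},{"x":0,"y":0.012,"z":0.005,"ax":0,"ay":0,"az":0,"claw":0.4},{"x":0,"y":0.012,"z":0.005,"ax":0,"ay":0,"az":0,"claw":0.4}]'
```

```text
time: 50.32
ee_pos: [0.383, -0.2899, 0.0326]
eef_rot: [0.768, 0.64, -0.001, -0.002]
ft_force: [-0.6, 1.0, -2.2]
width: 0.0361
time: 50.73
ee_pos: [0.3968, -0.2935, 0.0305]
eef_rot: [0.768, 0.64, -0.001, 0.001]
ft_force: [-0.6, -0.0, -1.0]
width: 0.0362
```

```bash
python3 -m crank '[{"x":0,"y":0,"z":0.001,"ax":0,"ay":0,"az":0,"claw":0.4},{"x":0,"y":0,"z":0.0025,"ax":0,"ay":0,"az":0,"claw":0.4},{"x":0.001,"y":0,"z":0.0025,"ax":0,"ay":0,"az":0,"claw":0.4},{"x":0.003,"y":0,"z":0.0025,"ax":0,"ay":0,"az":0,"claw":0.4},{"x":0.003,"y":0,"z":0.0025,"ax":0,"ay":0,"az":0,"claw":0.4}]' 30;python3 -m crank '[{"x":0.001,"y":0,"z":0,"ax":0,"ay":0,"az":0,"claw":0.4},{"x":0.002,"y":0,"z":0,"ax":0,"ay":0,"az":0,"claw":0.4},{"x":0.003,"y":0,"z":0,"ax":0,"ay":0,"az":0,"claw":0.4},{"x":0.003,"y":0,"z":0,"ax":0,"ay":0,"az":0,"claw":0.4},{"x":0.003,"y":0,"z":0,"ax":0,"ay":0,"az":0,"claw":0.4}]'
```

```text
time: 51.15
ee_pos: [0.3968, -0.29, 0.0277]
eef_rot: [0.768, 0.64, -0.001, 0.0]
ft_force: [-0.4, -0.1, -0.7]
width: 0.0366
time: 51.57
ee_pos: [0.3974, -0.2875, 0.0277]
eef_rot: [0.769, 0.64, -0.001, 0.0]
ft_force: [-0.0, -0.4, -1.0]
width: 0.0367
```

```bash
for i in 1 2; do python3 -m crank '[{"x":0.001,"y":0,"z":0,"ax":0,"ay":0,"az":0,"claw":0.4},{"x":0.002,"y":0,"z":0,"ax":0,"ay":0,"az":0,"claw":0.4},{"x":0.002,"y":0,"z":0,"ax":0,"ay":0,"az":0,"claw":0.4},{"x":0.002,"y":0,"z":0,"ax":0,"ay":0,"az":0,"claw":0.4},{"x":0.002,"y":0,"z":0,"ax":0,"ay":0,"az":0,"claw":0.4}]' 30; done
```

```text
time: 51.98
ee_pos: [0.3977, -0.2856, 0.0276]
eef_rot: [0.769, 0.64, -0.001, 0.0]
ft_force: [-1.1, -0.4, -1.1]
width: 0.0367
time: 52.4
ee_pos: [0.3978, -0.2841, 0.0277]
eef_rot: [0.769, 0.64, -0.001, 0.0]
ft_force: [-2.0, -4.1, -0.8]
width: 0.0373
```

```bash
python3 -m crank '[{"x":-0.0005,"y":0.002,"z":0,"ax":0,"ay":0,"az":0,"claw":0.4},{"x":-0.0005,"y":0.004,"z":0,"ax":0,"ay":0,"az":0,"claw":0.4},{"x":-0.0005,"y":0.006,"z":0,"ax":0,"ay":0,"az":0,"claw":0.4},{"x":-0.0005,"y":0.008,"z":0,"ax":0,"ay":0,"az":0,"claw":0.4},{"x":-0.0005,"y":0.008,"z":0,"ax":0,"ay":0,"az":0,"claw":0.4}]' 30; for i in 1 2; do python3 -m crank '[{"x":0,"y":0.001,"z":0,"ax":0,"ay":0,"az":0,"claw":0.4},{"x":0,"y":0.002,"z":0,"ax":0,"ay":0,"az":0,"claw":0.4},{"x":0,"y":0.002,"z":0,"ax":0,"ay":0,"az":0,"claw":0.4},{"x":0,"y":0.002,"z":0,"ax":0,"ay":0,"az":0,"claw":0.4},{"x":0,"y":0.002,"z":0,"ax":0,"ay":0,"az":0,"claw":0.4}]' 20; done
```

```text
time: 52.82
ee_pos: [0.406, -0.2858, 0.0276]
eef_rot: [0.769, 0.64, -0.001, 0.0]
ft_force: [-3.0, -3.9, -1.6]
width: 0.0368
time: 53.23
ee_pos: [0.4077, -0.2861, 0.0276]
eef_rot: [0.769, 0.64, -0.001, 0.0]
ft_force: [-2.6, -3.6, -0.5]
width: 0.037
time: 53.65
ee_pos: [0.4097, -0.2865, 0.0276]
eef_rot: [0.769, 0.64, -0.001, 0.0]
ft_force: [-3.2, -4.2, -1.9]
width: 0.0374
```

```bash
for i in 1 2; do python3 -m crank '[{"x":0,"y":0.001,"z":0,"ax":0,"ay":0,"az":0,"claw":0.4},{"x":0,"y":0.002,"z":0,"ax":0,"ay":0,"az":0,"claw":0.4},{"x":0,"y":0.002,"z":0,"ax":0,"ay":0,"az":0,"claw":0.4},{"x":0,"y":0.002,"z":0,"ax":0,"ay":0,"az":0,"claw":0.4},{"x":0,"y":0.002,"z":0,"ax":0,"ay":0,"az":0,"claw":0.4}]' 20; done
```

```text
time: 54.07
ee_pos: [0.4106, -0.2866, 0.0274]
eef_rot: [0.769, 0.64, -0.002, -0.001]
ft_force: [-7.9, -1.9, 4.2]
width: 0.0373
time: 54.48
ee_pos: [0.4107, -0.2867, 0.0273]
eef_rot: [0.769, 0.639, -0.004, -0.002]
ft_force: [-17.2, 1.7, 14.4]
width: 0.0374
```

```bash
python3 -m crank '[{"x":0,"y":-0.0035,"z":0,"ax":0,"ay":0,"az":0,"claw":-0.2},{"x":0,"y":-0.0035,"z":0,"ax":0,"ay":0,"az":0,"claw":-0.2},{"x":0,"y":-0.0035,"z":0,"ax":0,"ay":0,"az":0,"claw":-0.2},{"x":0,"y":-0.0035,"z":-0.01,"ax":0,"ay":0,"az":0,"claw":-0.2},{"x":0,"y":-0.0035,"z":-0.03,"ax":0,"ay":0,"az":0,"claw":-0.2}]'; python3 -m crank '[{"x":0,"y":-0.02,"z":-0.04,"ax":0,"ay":0,"az":0,"claw":0},{"x":0,"y":-0.03,"z":-0.08,"ax":0,"ay":0,"az":0,"claw":0},{"x":0,"y":-0.03,"z":-0.12,"ax":0,"ay":0,"az":0,"claw":0},{"x":0,"y":-0.03,"z":-0.155,"ax":0,"ay":0,"az":0,"claw":0},{"x":0,"y":-0.03,"z":-0.175,"ax":0,"ay":0,"az":0,"claw":0}]'; python3 -c "
from h import *
c=camera('wrist');cv2.imwrite('pics/w22.png',c['color'])
go([.5421,-.3154,.235],79.6)"
```

```text
time: 54.9
ee_pos: [0.4099, -0.285, 0.057]
eef_rot: [0.768, 0.64, -0.001, -0.001]
ft_force: [0.2, -0.7, 0.6]
width: 0.0516
time: 55.32
ee_pos: [0.3829, -0.2802, 0.2372]
eef_rot: [0.768, 0.64, -0.001, 0.003]
ft_force: [0.6, -1.0, -0.6]
width: 0.0441
shift [-0.0055  0.1618  0.0051]
turn/2 for 79.6 [0.0024 0.0035 0.0005] j7 1.88
turn/2 for 259.6 [-0.0054  0.0038 -1.5703] j7 1.88
```

```bash
python3 -m crank '[{"x":-0.002,"y":0.035,"z":0,"ax":0,"ay":0,"az":0,"claw":0},{"x":-0.003,"y":0.07,"z":0,"ax":0,"ay":0,"az":0,"claw":0},{"x":-0.005,"y":0.11,"z":0,"ax":0,"ay":0,"az":0,"claw":0},{"x":-0.0055,"y":0.15,"z":0,"ax":0,"ay":0,"az":0,"claw":0},{"x":-0.0055,"y":0.162,"z":0,"ax":0,"ay":0,"az":0,"claw":0}]'; python3 -m crank '[{"x":0,"y":0,"z":0,"ax":0,"ay":0,"az":0,"claw":0},{"x":0,"y":0,"z":0,"ax":0,"ay":0,"az":0,"claw":0},{"x":0,"y":0,"z":0,"ax":0,"ay":0,"az":0,"claw":0},{"x":0,"y":0,"z":0,"ax":0,"ay":0,"az":0,"claw":0},{"x":0,"y":0,"z":0,"ax":0,"ay":0,"az":0,"claw":0}]'; python3 -c "
from h import *
go([.5421,-.3154,.118],79.6)"
```

```text
time: 55.78
ee_pos: [0.544, -0.3137, 0.2307]
eef_rot: [0.768, 0.641, 0.0, -0.001]
ft_force: [1.0, -0.1, 0.3]
width: 0.0437
time: 56.2
ee_pos: [0.5385, -0.3159, 0.2331]
eef_rot: [0.769, 0.639, -0.002, 0.001]
ft_force: [-0.3, 0.0, 0.2]
width: 0.0435
shift [0.0016 0.0036 0.1151]
turn/2 for 79.6 [-0.0005  0.0016 -0.001 ] j7 1.53
turn/2 for 259.6 [2.6000e-03 7.0000e-04 1.5698e+00] j7 1.53
```

```bash
python3 -m crank '[{"x":0.0015,"y":0.0035,"z":0.03,"ax":0,"ay":0,"az":0,"claw":0},{"x":0.0015,"y":0.0035,"z":0.06,"ax":0,"ay":0,"az":0,"claw":0},{"x":0.0015,"y":0.0035,"z":0.09,"ax":0,"ay":0,"az":0,"claw":0},{"x":0.0015,"y":0.0035,"z":0.115,"ax":0,"ay":0,"az":0,"claw":0},{"x":0.0015,"y":0.0035,"z":0.115,"ax":0,"ay":0,"az":0,"claw":0}]'; python3 -m crank '[{"x":0,"y":0,"z":0,"ax":0,"ay":0,"az":0,"claw":1},{"x":0,"y":0,"z":0,"ax":0,"ay":0,"az":0,"claw":1},{"x":0,"y":0,"z":0,"ax":0,"ay":0,"az":0,"claw":1},{"x":0,"y":0,"z":0,"ax":0,"ay":0,"az":0,"claw":1},{"x":0,"y":0,"z":0,"ax":0,"ay":0,"az":0,"claw":1}]' 15
```

```text
time: 56.62
ee_pos: [0.5395, -0.3147, 0.113]
eef_rot: [0.769, 0.639, -0.003, -0.003]
ft_force: [-0.7, 0.4, -0.4]
width: 0.0437
time: 57.03
ee_pos: [0.5434, -0.3152, 0.1188]
eef_rot: [0.769, 0.64, -0.001, 0.001]
ft_force: [-1.2, -12.2, 6.5]
width: 0.0178
```

```bash
python3 -m crank '[{"x":0,"y":0.008,"z":0.001,"ax":0,"ay":0,"az":0,"claw":1},{"x":0,"y":0.016,"z":0.0025,"ax":0,"ay":0,"az":0,"claw":1},{"x":0,"y":0.0235,"z":0.005,"ax":0,"ay":0,"az":0,"claw":1},{"x":0,"y":0.0305,"z":0.0085,"ax":0,"ay":0,"az":0,"claw":1},{"x":0,"y":0.0375,"z":0.0125,"ax":0,"ay":0,"az":0,"claw":1}]'; python3 -c "
from h import *
print(r.read_state()['ee_pos'])"
```

```text
time: 57.45
ee_pos: [0.5809, -0.3228, 0.1051]
eef_rot: [0.769, 0.639, -0.001, 0.001]
ft_force: [-2.4, -4.4, 3.9]
width: 0.0179
[ 0.58091631 -0.32275356  0.10511747]
```

```bash
python3 -m crank '[{"x":0,"y":0.0065,"z":0.0045,"ax":0,"ay":0,"az":0,"claw":1},{"x":0,"y":0.0125,"z":0.01,"ax":0,"ay":0,"az":0,"claw":1},{"x":0,"y":0.018,"z":0.016,"ax":0,"ay":0,"az":0,"claw":1},{"x":0,"y":0.023,"z":0.022,"ax":0,"ay":0,"az":0,"claw":1},{"x":0,"y":0.027,"z":0.029,"ax":0,"ay":0,"az":0,"claw":1}]' 25; python3 -m crank '[{"x":0,"y":0.0035,"z":0.007,"ax":0,"ay":0,"az":0,"claw":1},{"x":0,"y":0.006,"z":0.0145,"ax":0,"ay":0,"az":0,"claw":1},{"x":0,"y":0.008,"z":0.0225,"ax":0,"ay":0,"az":0,"claw":1},{"x":0,"y":0.0095,"z":0.0305,"ax":0,"ay":0,"az":0,"claw":1},{"x":0,"y":0.01,"z":0.0385,"ax":0,"ay":0,"az":0,"claw":1}]' 40
```

```text
time: 57.87
ee_pos: [0.6075, -0.3279, 0.0757]
eef_rot: [0.769, 0.639, -0.001, 0.001]
ft_force: [-0.1, -5.4, 3.8]
width: 0.0179
time: 58.28
ee_pos: [0.6178, -0.3299, 0.0377]
eef_rot: [0.769, 0.639, -0.001, 0.002]
ft_force: [0.6, -5.7, 6.3]
width: 0.0178
```

```bash
python3 -m crank '[{"x":0,"y":0,"z":0.002,"ax":0,"ay":0,"az":0,"claw":1},{"x":0,"y":0,"z":0.004,"ax":0,"ay":0,"az":0,"claw":1},{"x":0,"y":0,"z":0.006,"ax":0,"ay":0,"az":0,"claw":1},{"x":0,"y":0,"z":0.008,"ax":0,"ay":0,"az":0,"claw":1},{"x":0,"y":0,"z":0.008,"ax":0,"ay":0,"az":0,"claw":1}]' 40; python3 -m crank '[{"x":0,"y":0,"z":0.001,"ax":0,"ay":0,"az":0,"claw":1},{"x":0,"y":0,"z":0.002,"ax":0,"ay":0,"az":0,"claw":1},{"x":0,"y":0,"z":0.002,"ax":0,"ay":0,"az":0,"claw":1},{"x":0,"y":0,"z":0.002,"ax":0,"ay":0,"az":0,"claw":1},{"x":0,"y":0,"z":0.002,"ax":0,"ay":0,"az":0,"claw":1}]' 40
```

```text
time: 58.7
ee_pos: [0.6175, -0.3299, 0.0299]
eef_rot: [0.769, 0.639, -0.001, 0.002]
ft_force: [1.3, -6.1, 4.5]
width: 0.0175
time: 59.12
ee_pos: [0.6175, -0.3299, 0.0296]
eef_rot: [0.769, 0.639, -0.001, 0.002]
ft_force: [-5.9, -3.5, 19.1]
width: 0.0176
```

```bash
python3 -m crank '[{"x":0,"y":0,"z":-0.002,"ax":0,"ay":0,"az":0,"claw":0},{"x":0,"y":0,"z":-0.002,"ax":0,"ay":0,"az":0,"claw":0},{"x":0,"y":0,"z":-0.002,"ax":0,"ay":0,"az":0,"claw":0},{"x":0,"y":0,"z":-0.002,"ax":0,"ay":0,"az":0,"claw":0},{"x":0,"y":0,"z":-0.01,"ax":0,"ay":0,"az":0,"claw":0}]'; python3 -m crank '[{"x":0,"y":0,"z":-0.04,"ax":0,"ay":0,"az":0,"claw":-0.3},{"x":0,"y":0,"z":-0.08,"ax":0,"ay":0,"az":0,"claw":-0.3},{"x":0,"y":0,"z":-0.12,"ax":0,"ay":0,"az":0,"claw":-0.3},{"x":0,"y":-0.02,"z":-0.16,"ax":0,"ay":0,"az":0,"claw":-0.3},{"x":0,"y":-0.02,"z":-0.16,"ax":0,"ay":0,"az":0,"claw":-0.3}]'; python3 - <<'E'
from h import *
c=camera("wrist");cv2.imwrite("pics/w23.png",c["color"])
H,S,V=cv2.split(cv2.cvtColor(c["color"],cv2.COLOR_BGR2HSV))
for k in blobs(((H<6)|(H>172))&(S>150),60): print("red",cv2.boundingRect(k),rect(c,k,.054))
s=camera("side");cv2.imwrite("pics/s23.png",s["color"])
print(tool()[0]); go([.5275,-.0795,.12],92.75)
E
```

```text
time: 59.53
ee_pos: [0.6152, -0.3275, 0.0353]
eef_rot: [0.768, 0.64, -0.002, -0.001]
ft_force: [-0.6, 0.6, -1.4]
width: 0.0402
time: 59.95
ee_pos: [0.5982, -0.324, 0.2059]
eef_rot: [0.768, 0.64, 0.001, 0.004]
ft_force: [-0.6, 0.3, -0.2]
width: 0.0559
red (274, 180, 16, 64) (array([ 0.6168, -0.3304]), array([63.6, 14.5]), -11.0)
red (458, 141, 34, 15) (array([ 0.588 , -0.1456]), array([29.8, 11.4]), 87.8)
[ 0.5971739  -0.32450961  0.2000601 ]
shift [ 0.2286 -0.1131  0.079 ]
turn/2 for 92.75 [ 0.0009  0.0019 -0.1152] j7 1.49
turn/2 for 272.75 [ 2.7000e-03 -1.3000e-03  1.4556e+00] j7 1.49
```

```bash
python3 -m crank '[{"x":0.03,"y":-0.015,"z":0,"ax":0,"ay":0,"az":-0.03,"claw":-0.35},{"x":0.06,"y":-0.03,"z":0,"ax":0,"ay":0,"az":-0.06,"claw":-0.35},{"x":0.09,"y":-0.045,"z":0.01,"ax":0,"ay":0,"az":-0.09,"claw":-0.35},{"x":0.12,"y":-0.06,"z":0.03,"ax":0,"ay":0,"az":-0.115,"claw":-0.35},{"x":0.15,"y":-0.075,"z":0.05,"ax":0,"ay":0,"az":-0.115,"claw":-0.35}]';python3 -m crank '[{"x":0,"y":0,"z":0,"ax":0,"ay":0,"az":0,"claw":-0.35},{"x":0,"y":0,"z":0,"ax":0,"ay":0,"az":0,"claw":-0.35},{"x":0,"y":0,"z":0,"ax":0,"ay":0,"az":0,"claw":-0.35},{"x":0,"y":0,"z":0,"ax":0,"ay":0,"az":0,"claw":-0.35},{"x":0,"y":0,"z":0,"ax":0,"ay":0,"az":0,"claw":-0.35}]'; python3 -c "
from h import *
go([.5220,-.0797,.06],92.75)"
```

```text
time: 60.47
ee_pos: [0.5491, -0.1618, 0.1457]
eef_rot: [0.689, 0.725, -0.001, -0.0]
ft_force: [1.0, 0.6, -0.6]
width: 0.0587
time: 60.88
ee_pos: [0.5504, -0.1645, 0.1473]
eef_rot: [0.691, 0.723, -0.001, 0.0]
ft_force: [0.4, -0.6, -0.6]
width: 0.0587
shift [ 0.0861 -0.0244  0.0872]
turn/2 for 92.75 [-0.0006  0.0007 -0.0011] j7 1.47
turn/2 for 272.75 [1.1000e-03 9.0000e-04 1.5697e+00] j7 1.47
```

```bash
python3 -m crank '[{"x":0.03,"y":-0.01,"z":0,"ax":0,"ay":0,"az":-0.001,"claw":-0.35},{"x":0.06,"y":-0.02,"z":0.02,"ax":0,"ay":0,"az":-0.001,"claw":-0.35},{"x":0.086,"y":-0.0245,"z":0.05,"ax":0,"ay":0,"az":-0.001,"claw":-0.35},{"x":0.086,"y":-0.0245,"z":0.08,"ax":0,"ay":0,"az":-0.001,"claw":-0.35},{"x":0.086,"y":-0.0245,"z":0.087,"ax":0,"ay":0,"az":-0.001,"claw":-0.35}]';python3 -m crank '[{"x":0,"y":0,"z":0,"ax":0,"ay":0,"az":0,"claw":-0.35},{"x":0,"y":0,"z":0,"ax":0,"ay":0,"az":0,"claw":-0.35},{"x":0,"y":0,"z":0,"ax":0,"ay":0,"az":0,"claw":-0.35},{"x":0,"y":0,"z":0,"ax":0,"ay":0,"az":0,"claw":-0.35},{"x":0,"y":0,"z":0,"ax":0,"ay":0,"az":0,"claw":-0.35}]'; python3 - <<'E'
from h import *
c=camera("wrist");cv2.imwrite("pics/w24.png",c["color"])
H,S,V=cv2.split(cv2.cvtColor(c["color"],cv2.COLOR_BGR2HSV))
for row in (205,220,235): print(row,np.flatnonzero(((H>95)&(H<130)&(S>60)&(V>60))[row,180:400])+180)
go([.522,-.0797,.0155],92.75)
E
```

```text
time: 61.3
ee_pos: [0.5193, -0.0783, 0.0569]
eef_rot: [0.689, 0.725, -0.002, -0.002]
ft_force: [-1.7, -0.7, -0.1]
width: 0.0588
time: 61.72
ee_pos: [0.5221, -0.0794, 0.0612]
eef_rot: [0.69, 0.724, -0.001, 0.001]
ft_force: [-0.7, -0.1, 0.2]
width: 0.059
205 [253 254 255 275 276 277 278 279 280 281 282 283 284 285 286 287 288 289
 290 310 311 312]
220 [253 254 255 310 311 312]
235 [254 255 275 276 277 278 279 280 281 282 283 284 285 286 287 288 289 290
 310 311]
shift [-0.0003  0.0001  0.0455]
turn/2 for 92.75 [-0.0002  0.0011  0.0004] j7 1.28
turn/2 for 272.75 [-1.7000e-03 -3.0000e-04 -1.5704e+00] j7 1.28
```

```bash
python3 -m crank '[{"x":0,"y":0,"z":0.02,"ax":0,"ay":0,"az":0,"claw":-0.3},{"x":0,"y":0,"z":0.035,"ax":0,"ay":0,"az":0,"claw":-0.3},{"x":0,"y":0,"z":0.044,"ax":0,"ay":0,"az":0,"claw":-0.3},{"x":0,"y":0,"z":0.044,"ax":0,"ay":0,"az":0,"claw":-0.2},{"x":0,"y":0,"z":0.044,"ax":0,"ay":0,"az":0,"claw":-0.1}]' 45;  for i in 1 2; do python3 -m crank '[{"x":0,"y":0,"z":0,"ax":0,"ay":0,"az":0,"claw":0.3},{"x":0,"y":0,"z":0,"ax":0,"ay":0,"az":0,"claw":0.3},{"x":0,"y":0,"z":0,"ax":0,"ay":0,"az":0,"claw":0.3},{"x":0,"y":0,"z":0,"ax":0,"ay":0,"az":0,"claw":0.3},{"x":0,"y":0,"z":0,"ax":0,"ay":0,"az":0,"claw":0.3}]' 45; done; python3 -m crank '[{"x":0,"y":-0.01,"z":0,"ax":0,"ay":0,"az":0,"claw":0.3},{"x":0,"y":-0.015,"z":-0.005,"ax":0,"ay":0,"az":0,"claw":0.3},{"x":0,"y":-0.02,"z":-0.03,"ax":0,"ay":0,"az":0,"claw":0.3},{"x":0,"y":-0.02,"z":-0.06,"ax":0,"ay":0,"az":0,"claw":0.3},{"x":0,"y":-0.02,"z":-0.07,"ax":0,"ay":0,"az":0,"claw":0.3}]' 45;python3 -c "
from h import *
go([.442,.26,.08],86)"
```

```text
time: 62.18
ee_pos: [0.521, -0.0786, 0.0159]
eef_rot: [0.689, 0.725, -0.001, -0.001]
ft_force: [-0.0, -0.1, 0.0]
width: 0.0515
time: 62.6
ee_pos: [0.5215, -0.0793, 0.0167]
eef_rot: [0.689, 0.724, -0.001, 0.001]
ft_force: [-3.2, -2.3, 5.9]
width: 0.0421
time: 63.02
ee_pos: [0.5215, -0.0793, 0.0167]
eef_rot: [0.689, 0.724, -0.001, 0.001]
ft_force: [-1.7, -2.0, 6.7]
width: 0.0422
time: 63.43
ee_pos: [0.5019, -0.0792, 0.0892]
eef_rot: [0.689, 0.725, -0.001, 0.001]
ft_force: [1.9, 0.7, -1.2]
width: 0.0425
shift [ 0.3418 -0.0427  0.0083]
turn/2 for 86 [0.0005 0.0012 0.0601] j7 1.32
turn/2 for 266 [-1.8000e-03  7.0000e-04 -1.5107e+00] j7 1.32
```

```bash
for i in 1 2; do python3 -m crank '[{"x":0.035,"y":-0.004,"z":0,"ax":0,"ay":0,"az":0,"claw":0.3},{"x":0.07,"y":-0.008,"z":0,"ax":0,"ay":0,"az":0,"claw":0.3},{"x":0.105,"y":-0.013,"z":0,"ax":0,"ay":0,"az":0,"claw":0.3},{"x":0.14,"y":-0.017,"z":0,"ax":0,"ay":0,"az":0,"claw":0.3},{"x":0.171,"y":-0.021,"z":0,"ax":0,"ay":0,"az":0,"claw":0.3}]' 45|grep ee_pos;done;python3 -m crank '[{"x":0,"y":0,"z":0,"ax":0,"ay":0,"az":0.02,"claw":0.3},{"x":0,"y":0,"z":0.015,"ax":0,"ay":0,"az":0.04,"claw":0.3},{"x":0,"y":0,"z":0.03,"ax":0,"ay":0,"az":0.06,"claw":0.3},{"x":0,"y":0,"z":0.045,"ax":0,"ay":0,"az":0.06,"claw":0.3},{"x":0,"y":0,"z":0.055,"ax":0,"ay":0,"az":0.06,"claw":0.3}]' 45; python3 -m crank '[{"x":0,"y":0,"z":0,"ax":0,"ay":0,"az":0,"claw":0.3},{"x":0,"y":0,"z":0,"ax":0,"ay":0,"az":0,"claw":0.3},{"x":0,"y":0,"z":0.003,"ax":0,"ay":0,"az":0,"claw":0.3},{"x":0,"y":0,"z":0.006,"ax":0,"ay":0,"az":0,"claw":0.3},{"x":0,"y":0,"z":0.006,"ax":0,"ay":0,"az":0,"claw":0.3}]' 45
```

```text
ee_pos: [0.4706, 0.0918, 0.0858]
ee_pos: [0.4412, 0.2616, 0.0855]
time: 64.68
ee_pos: [0.4415, 0.259, 0.029]
eef_rot: [0.731, 0.682, -0.002, 0.0]
ft_force: [-0.6, -0.4, -0.9]
width: 0.0421
time: 65.1
ee_pos: [0.4424, 0.2595, 0.0245]
eef_rot: [0.732, 0.682, -0.001, 0.0]
ft_force: [0.2, -0.2, -1.7]
width: 0.0421
```

Lower about 10 mm more, release, lift, and head for tile c in lane 2.

```bash
python3 -m crank '[{"x":0,"y":0,"z":0.003,"ax":0,"ay":0,"az":0,"claw":0.3},{"x":0,"y":0,"z":0.006,"ax":0,"ay":0,"az":0,"claw":0.3},{"x":0,"y":0,"z":0.009,"ax":0,"ay":0,"az":0,"claw":0.3},{"x":0,"y":0,"z":0.0105,"ax":0,"ay":0,"az":0,"claw":0.3},{"x":0,"y":0,"z":0.0105,"ax":0,"ay":0,"az":0,"claw":0.3}]' 30;python3 -m crank '[{"x":0,"y":0,"z":0,"ax":0,"ay":0,"az":0,"claw":-0.35},{"x":0,"y":0,"z":0,"ax":0,"ay":0,"az":0,"claw":-0.35},{"x":0,"y":0,"z":0,"ax":0,"ay":0,"az":0,"claw":-0.35},{"x":0,"y":0,"z":-0.02,"ax":0,"ay":0,"az":0,"claw":-0.35},{"x":0,"y":0,"z":-0.06,"ax":0,"ay":0,"az":0,"claw":-0.35}]'; python3 -m crank '[{"x":0,"y":0,"z":-0.03,"ax":0,"ay":0,"az":-0.02,"claw":-0.1},{"x":0,"y":0,"z":-0.04,"ax":0,"ay":0,"az":-0.04,"claw":-0.1},{"x":0,"y":0,"z":-0.04,"ax":0,"ay":0,"az":-0.06,"claw":-0.1},{"x":0,"y":0,"z":-0.04,"ax":0,"ay":0,"az":-0.06,"claw":-0.1},{"x":0,"y":0,"z":-0.04,"ax":0,"ay":0,"az":-0.06,"claw":-0.1}]';python3 -c "
from h import *
go([.556,.0622,.06],92.75)"
```

```text
time: 65.52
ee_pos: [0.4422, 0.2595, 0.0139]
eef_rot: [0.732, 0.682, -0.001, 0.0]
ft_force: [-0.4, -0.4, -1.6]
width: 0.0426
time: 65.93
ee_pos: [0.4403, 0.2582, 0.0717]
eef_rot: [0.731, 0.682, -0.004, -0.001]
ft_force: [0.9, -0.5, -0.2]
width: 0.0574
time: 66.35
ee_pos: [0.4425, 0.2596, 0.114]
eef_rot: [0.69, 0.724, -0.001, 0.0]
ft_force: [0.6, -0.0, 0.0]
width: 0.0484
shift [-0.2026  0.104   0.0542]
turn/2 for 92.75 [-0.0008  0.0009  0.0001] j7 0.65
turn/2 for 272.75 [-1.4000e-03 -1.3000e-03 -1.5707e+00] j7 0.65
```

```bash
python3 -m crank '[{"x":-0.035,"y":0.018,"z":0,"ax":0,"ay":0,"az":0,"claw":-0.15},{"x":-0.07,"y":0.036,"z":0,"ax":0,"ay":0,"az":0,"claw":-0.15},{"x":-0.105,"y":0.054,"z":0,"ax":0,"ay":0,"az":0,"claw":-0.15},{"x":-0.14,"y":0.072,"z":0,"ax":0,"ay":0,"az":0,"claw":-0.15},{"x":-0.17,"y":0.088,"z":0,"ax":0,"ay":0,"az":0,"claw":-0.15}]';python3 -m crank '[{"x":-0.02,"y":0.01,"z":0,"ax":0,"ay":0,"az":0,"claw":-0.15},{"x":-0.0325,"y":0.016,"z":0.02,"ax":0,"ay":0,"az":0,"claw":-0.15},{"x":-0.0325,"y":0.016,"z":0.04,"ax":0,"ay":0,"az":0,"claw":-0.15},{"x":-0.0325,"y":0.016,"z":0.054,"ax":0,"ay":0,"az":0,"claw":-0.15},{"x":-0.0325,"y":0.016,"z":0.054,"ax":0,"ay":0,"az":0,"claw":-0.15}]';python3 -m crank '[{"x":0,"y":0,"z":0,"ax":0,"ay":0,"az":0,"claw":-0.15},{"x":0,"y":0,"z":0,"ax":0,"ay":0,"az":0,"claw":-0.15},{"x":0,"y":0,"z":0,"ax":0,"ay":0,"az":0,"claw":-0.15},{"x":0,"y":0,"z":0,"ax":0,"ay":0,"az":0,"claw":-0.15},{"x":0,"y":0,"z":0,"ax":0,"ay":0,"az":0,"claw":-0.15}]'; python3 - <<'E'
from h import *
c=camera("wrist");cv2.imwrite("pics/w25.png",c["color"])
H,S,V=cv2.split(cv2.cvtColor(c["color"],cv2.COLOR_BGR2HSV))
for row in (205,220,235): print(row,np.flatnonzero(((H>95)&(H<130)&(S>60)&(V>60))[row,180:400])+180)
go([.556,.0622,.0172],92.75)
E
```

```text
time: 66.77
ee_pos: [0.5395, 0.0915, 0.1135]
eef_rot: [0.69, 0.724, -0.002, -0.0]
ft_force: [0.8, 0.5, -1.2]
width: 0.0497
time: 67.18
ee_pos: [0.5542, 0.0626, 0.0571]
eef_rot: [0.689, 0.724, -0.003, -0.002]
ft_force: [-1.2, 0.6, -0.4]
width: 0.0501
time: 67.6
ee_pos: [0.5567, 0.0628, 0.061]
eef_rot: [0.689, 0.724, -0.001, 0.001]
ft_force: [0.3, -0.0, -0.0]
width: 0.0503
205 [183 184 185 261 262 263 279 280 281 282 283 284 285 286 302 303 304]
220 [184 185 186 261 262 263 302 303]
235 [186 187 262 263 277 278 279 280 281 282 283 284 285 286 287 288 289 302
 303]
shift [-0.0004 -0.0006  0.0436]
turn/2 for 92.75 [-0.0004  0.001   0.0009] j7 1.01
turn/2 for 272.75 [-1.5000e-03 -7.0000e-04 -1.5699e+00] j7 1.01
```

```bash
python3 -m crank '[{"x":0,"y":0,"z":0.02,"ax":0,"ay":0,"az":0,"claw":-0.15},{"x":0,"y":0,"z":0.035,"ax":0,"ay":0,"az":0,"claw":-0.1},{"x":0,"y":0,"z":0.044,"ax":0,"ay":0,"az":0,"claw":-0.1},{"x":0,"y":0,"z":0.044,"ax":0,"ay":0,"az":0,"claw":0},{"x":0,"y":0,"z":0.044,"ax":0,"ay":0,"az":0,"claw":0.1}]' 45;  for i in 1 2; do python3 -m crank '[{"x":0,"y":0,"z":0,"ax":0,"ay":0,"az":0,"claw":0.5},{"x":0,"y":0,"z":0,"ax":0,"ay":0,"az":0,"claw":0.5},{"x":0,"y":0,"z":0,"ax":0,"ay":0,"az":0,"claw":0.5},{"x":0,"y":0,"z":0,"ax":0,"ay":0,"az":0,"claw":0.5},{"x":0,"y":0,"z":0,"ax":0,"ay":0,"az":0,"claw":0.5}]' 45; done; python3 -m crank '[{"x":0,"y":-0.01,"z":0,"ax":0,"ay":0,"az":0,"claw":0.5},{"x":0,"y":-0.015,"z":-0.005,"ax":0,"ay":0,"az":0,"claw":0.5},{"x":0,"y":-0.02,"z":-0.03,"ax":0,"ay":0,"az":0,"claw":0.5},{"x":0,"y":-0.02,"z":-0.06,"ax":0,"ay":0,"az":0,"claw":0.5},{"x":0,"y":-0.02,"z":-0.08,"ax":0,"ay":0,"az":0,"claw":0.5}]' 45;python3 -c "
from h import *
go([.452,.36,.08],86)"
```

```text
time: 68.07
ee_pos: [0.556, 0.0628, 0.0158]
eef_rot: [0.689, 0.725, -0.001, -0.0]
ft_force: [-0.3, 0.0, -1.3]
width: 0.0429
time: 68.48
ee_pos: [0.5562, 0.0625, 0.0162]
eef_rot: [0.689, 0.724, -0.001, -0.0]
ft_force: [0.7, -0.9, -2.2]
width: 0.0324
time: 68.9
ee_pos: [0.5562, 0.0625, 0.0162]
eef_rot: [0.689, 0.724, -0.001, -0.0]
ft_force: [-0.6, -0.5, -2.2]
width: 0.0319
time: 69.32
ee_pos: [0.5364, 0.0621, 0.0987]
eef_rot: [0.689, 0.725, -0.001, 0.0]
ft_force: [1.0, 0.8, -1.4]
width: 0.032
shift [ 0.3018 -0.0693  0.0182]
turn/2 for 86 [-0.0003  0.0009  0.0601] j7 1.04
turn/2 for 266 [-1.4000e-03 -4.0000e-04 -1.5107e+00] j7 1.04
```

```bash
for i in 1 2; do python3 -m crank '[{"x":0.03,"y":-0.007,"z":0,"ax":0,"ay":0,"az":0,"claw":0.5},{"x":0.06,"y":-0.014,"z":0,"ax":0,"ay":0,"az":0,"claw":0.5},{"x":0.09,"y":-0.021,"z":0,"ax":0,"ay":0,"az":0,"claw":0.5},{"x":0.12,"y":-0.028,"z":0,"ax":0,"ay":0,"az":0,"claw":0.5},{"x":0.151,"y":-0.0345,"z":0,"ax":0,"ay":0,"az":0,"claw":0.5}]' 45|grep ee_pos;done;python3 -m crank '[{"x":0,"y":0,"z":0,"ax":0,"ay":0,"az":0.02,"claw":0.5},{"x":0,"y":0,"z":0.02,"ax":0,"ay":0,"az":0.04,"claw":0.5},{"x":0,"y":0,"z":0.04,"ax":0,"ay":0,"az":0.06,"claw":0.5},{"x":0,"y":0,"z":0.06,"ax":0,"ay":0,"az":0.06,"claw":0.5},{"x":0,"y":0,"z":0.07,"ax":0,"ay":0,"az":0.06,"claw":0.5}]' 45; python3 -m crank '[{"x":0,"y":0,"z":0,"ax":0,"ay":0,"az":0,"claw":0.5},{"x":0,"y":0,"z":0,"ax":0,"ay":0,"az":0,"claw":0.5},{"x":0,"y":0,"z":0.003,"ax":0,"ay":0,"az":0,"claw":0.5},{"x":0,"y":0,"z":0.004,"ax":0,"ay":0,"az":0,"claw":0.5},{"x":0,"y":0,"z":0.004,"ax":0,"ay":0,"az":0,"claw":0.5}]' 45
```

```text
ee_pos: [0.4939, 0.2117, 0.0965]
ee_pos: [0.4519, 0.361, 0.0963]
time: 70.57
ee_pos: [0.4517, 0.3589, 0.0241]
eef_rot: [0.731, 0.682, -0.002, 0.0]
ft_force: [0.2, -1.1, -1.5]
width: 0.0325
time: 70.98
ee_pos: [0.4527, 0.3599, 0.0225]
eef_rot: [0.732, 0.682, -0.001, 0.0]
ft_force: [0.5, 0.3, -1.6]
width: 0.0323
```

Lower 9 mm, release, lift, then toward tile b in lane 3.

```bash
python3 -m crank '[{"x":0,"y":0,"z":0.003,"ax":0,"ay":0,"az":0,"claw":0.5},{"x":0,"y":0,"z":0.006,"ax":0,"ay":0,"az":0,"claw":0.5},{"x":0,"y":0,"z":0.008,"ax":0,"ay":0,"az":0,"claw":0.5},{"x":0,"y":0,"z":0.009,"ax":0,"ay":0,"az":0,"claw":0.5},{"x":0,"y":0,"z":0.009,"ax":0,"ay":0,"az":0,"claw":0.5}]' 30;python3 -m crank '[{"x":0,"y":0,"z":0,"ax":0,"ay":0,"az":0,"claw":-0.1},{"x":0,"y":0,"z":0,"ax":0,"ay":0,"az":0,"claw":-0.1},{"x":0,"y":0,"z":0,"ax":0,"ay":0,"az":0,"claw":-0.1},{"x":0,"y":0,"z":-0.02,"ax":0,"ay":0,"az":0,"claw":-0.1},{"x":0,"y":0,"z":-0.06,"ax":0,"ay":0,"az":0,"claw":-0.1}]'; python3 -m crank '[{"x":0,"y":0,"z":-0.03,"ax":0,"ay":0,"az":-0.02,"claw":-0.1},{"x":0,"y":0,"z":-0.04,"ax":0,"ay":0,"az":-0.04,"claw":-0.1},{"x":0,"y":0,"z":-0.04,"ax":0,"ay":0,"az":-0.06,"claw":-0.1},{"x":0,"y":0,"z":-0.04,"ax":0,"ay":0,"az":-0.06,"claw":-0.1},{"x":0,"y":0,"z":-0.04,"ax":0,"ay":0,"az":-0.06,"claw":-0.1}]';python3 -c "
from h import *
go([.5755,-.0070,.06],92.75)"
```

```text
time: 71.4
ee_pos: [0.4524, 0.3596, 0.0132]
eef_rot: [0.732, 0.682, -0.001, 0.0]
ft_force: [-1.5, -1.8, 4.0]
width: 0.0327
time: 71.82
ee_pos: [0.4507, 0.3578, 0.0698]
eef_rot: [0.732, 0.682, -0.005, -0.0]
ft_force: [1.1, -0.6, 1.2]
width: 0.0471
time: 72.23
ee_pos: [0.4525, 0.3597, 0.1126]
eef_rot: [0.69, 0.724, -0.001, 0.0]
ft_force: [-0.4, -0.9, 0.4]
width: 0.0478
shift [-0.3722  0.1052  0.0531]
turn/2 for 92.75 [-0.0009  0.0009  0.0002] j7 0.48
turn/2 for 272.75 [-1.4000e-03 -1.5000e-03 -1.5706e+00] j7 0.48
```

```bash
for i in 1 2; do python3 -m crank '[{"x":-0.04,"y":0.011,"z":0,"ax":0,"ay":0,"az":0,"claw":-0.1},{"x":-0.08,"y":0.022,"z":0,"ax":0,"ay":0,"az":0,"claw":-0.1},{"x":-0.12,"y":0.033,"z":0,"ax":0,"ay":0,"az":0,"claw":-0.1},{"x":-0.16,"y":0.045,"z":0,"ax":0,"ay":0,"az":0,"claw":-0.1},{"x":-0.186,"y":0.0526,"z":0,"ax":0,"ay":0,"az":0,"claw":-0.1}]'|grep ee_pos;done;python3 -m crank '[{"x":0,"y":0,"z":0,"ax":0,"ay":0,"az":0,"claw":-0.1},{"x":0,"y":0,"z":0.02,"ax":0,"ay":0,"az":0,"claw":-0.1},{"x":0,"y":0,"z":0.04,"ax":0,"ay":0,"az":0,"claw":-0.1},{"x":0,"y":0,"z":0.053,"ax":0,"ay":0,"az":0,"claw":-0.1},{"x":0,"y":0,"z":0.053,"ax":0,"ay":0,"az":0,"claw":-0.1}]';python3 -m crank '[{"x":0,"y":0,"z":0,"ax":0,"ay":0,"az":0,"claw":-0.1},{"x":0,"y":0,"z":0,"ax":0,"ay":0,"az":0,"claw":-0.1},{"x":0,"y":0,"z":0,"ax":0,"ay":0,"az":0,"claw":-0.1},{"x":0,"y":0,"z":0,"ax":0,"ay":0,"az":0,"claw":-0.1},{"x":0,"y":0,"z":0,"ax":0,"ay":0,"az":0,"claw":-0.1}]'; python3 - <<'E'
from h import *
c=camera("wrist");cv2.imwrite("pics/w26.png",c["color"])
H,S,V=cv2.split(cv2.cvtColor(c["color"],cv2.COLOR_BGR2HSV))
for row in (205,220,235): print(row,np.flatnonzero(((H>95)&(H<130)&(S>60)&(V>60))[row,180:400])+180)
go([.5755,-.007,.0172],92.75)
E
```

```text
ee_pos: [0.5153, 0.1721, 0.1122]
ee_pos: [0.5766, -0.0116, 0.1124]
time: 73.48
ee_pos: [0.574, -0.0064, 0.0573]
eef_rot: [0.689, 0.724, -0.003, -0.002]
ft_force: [-1.2, -0.0, 0.5]
width: 0.0478
time: 73.9
ee_pos: [0.5764, -0.0065, 0.061]
eef_rot: [0.689, 0.724, -0.001, 0.0]
ft_force: [-0.1, -0.1, 0.6]
width: 0.0479
205 [265 266 267 274 275 276 277 278 279 280 281 282 283 284 285 286 287 288
 289 290 291 298 299 300]
220 [265 266 267 298 299 300]
235 [266 267 276 277 278 279 280 281 282 283 284 285 286 287 288 289 298 299
 300]
shift [-0.0004 -0.0007  0.0437]
turn/2 for 92.75 [-0.0005  0.001   0.0007] j7 1.13
turn/2 for 272.75 [-1.50e-03 -8.00e-04 -1.57e+00] j7 1.13
```

```bash
python3 -m crank '[{"x":0,"y":0,"z":0.02,"ax":0,"ay":0,"az":0,"claw":-0.1},{"x":0,"y":0,"z":0.035,"ax":0,"ay":0,"az":0,"claw":0},{"x":0,"y":0,"z":0.044,"ax":0,"ay":0,"az":0,"claw":0},{"x":0,"y":0,"z":0.044,"ax":0,"ay":0,"az":0,"claw":0.1},{"x":0,"y":0,"z":0.044,"ax":0,"ay":0,"az":0,"claw":0.2}]' 45;  for i in 1 2; do python3 -m crank '[{"x":0,"y":0,"z":0,"ax":0,"ay":0,"az":0,"claw":0.6},{"x":0,"y":0,"z":0,"ax":0,"ay":0,"az":0,"claw":0.6},{"x":0,"y":0,"z":0,"ax":0,"ay":0,"az":0,"claw":0.6},{"x":0,"y":0,"z":0,"ax":0,"ay":0,"az":0,"claw":0.6},{"x":0,"y":0,"z":0,"ax":0,"ay":0,"az":0,"claw":0.6}]' 45; done; python3 -m crank '[{"x":0,"y":-0.01,"z":0,"ax":0,"ay":0,"az":0,"claw":0.6},{"x":0,"y":-0.015,"z":-0.005,"ax":0,"ay":0,"az":0,"claw":0.6},{"x":0,"y":-0.02,"z":-0.03,"ax":0,"ay":0,"az":0,"claw":0.6},{"x":0,"y":-0.02,"z":-0.06,"ax":0,"ay":0,"az":0,"claw":0.6},{"x":0,"y":-0.02,"z":-0.08,"ax":0,"ay":0,"az":0,"claw":0.6}]' 45;python3 -c "
from h import *
go([.58,.30,.08],86)"
```

```text
time: 74.37
ee_pos: [0.5757, -0.0064, 0.0159]
eef_rot: [0.689, 0.725, -0.001, -0.0]
ft_force: [-0.1, 0.3, 0.1]
width: 0.0388
time: 74.78
ee_pos: [0.5758, -0.0067, 0.0163]
eef_rot: [0.689, 0.724, -0.001, -0.0]
ft_force: [-0.3, -0.0, -0.5]
width: 0.0272
time: 75.2
ee_pos: [0.5758, -0.0067, 0.0163]
eef_rot: [0.689, 0.724, -0.001, 0.0]
ft_force: [-0.1, -2.3, -0.5]
width: 0.0272
time: 75.62
ee_pos: [0.5562, -0.007, 0.0988]
eef_rot: [0.689, 0.725, -0.001, 0.0]
ft_force: [0.8, 0.6, -1.3]
width: 0.0271
shift [0.3054 0.0392 0.0183]
turn/2 for 86 [-0.0002  0.0009  0.0601] j7 1.16
turn/2 for 266 [-1.3000e-03 -3.0000e-04 -1.5107e+00] j7 1.16
```

```bash
for i in 1 2; do python3 -m crank '[{"x":0.03,"y":0.004,"z":0,"ax":0,"ay":0,"az":0,"claw":0.6},{"x":0.06,"y":0.008,"z":0,"ax":0,"ay":0,"az":0,"claw":0.6},{"x":0.09,"y":0.012,"z":0,"ax":0,"ay":0,"az":0,"claw":0.6},{"x":0.12,"y":0.016,"z":0,"ax":0,"ay":0,"az":0,"claw":0.6},{"x":0.153,"y":0.0195,"z":0,"ax":0,"ay":0,"az":0,"claw":0.6}]' 45|grep ee_pos;done;python3 -m crank '[{"x":0,"y":0,"z":0,"ax":0,"ay":0,"az":0.02,"claw":0.6},{"x":0,"y":0,"z":0.02,"ax":0,"ay":0,"az":0.04,"claw":0.6},{"x":0,"y":0,"z":0.04,"ax":0,"ay":0,"az":0.06,"claw":0.6},{"x":0,"y":0,"z":0.06,"ax":0,"ay":0,"az":0.06,"claw":0.6},{"x":0,"y":0,"z":0.07,"ax":0,"ay":0,"az":0.06,"claw":0.6}]' 45; python3 -m crank '[{"x":0,"y":0,"z":0,"ax":0,"ay":0,"az":0,"claw":0.6},{"x":0,"y":0,"z":0,"ax":0,"ay":0,"az":0,"claw":0.6},{"x":0,"y":0,"z":0.003,"ax":0,"ay":0,"az":0,"claw":0.6},{"x":0,"y":0,"z":0.004,"ax":0,"ay":0,"az":0,"claw":0.6},{"x":0,"y":0,"z":0.004,"ax":0,"ay":0,"az":0,"claw":0.6}]' 45
```

```text
ee_pos: [0.5681, 0.147, 0.0965]
ee_pos: [0.5801, 0.3009, 0.096]
time: 76.87
ee_pos: [0.5788, 0.2993, 0.0237]
eef_rot: [0.731, 0.682, -0.002, -0.0]
ft_force: [-0.4, 0.5, -1.0]
width: 0.0273
time: 77.28
ee_pos: [0.5801, 0.3001, 0.0225]
eef_rot: [0.732, 0.682, -0.001, 0.0]
ft_force: [-0.6, -0.2, -1.7]
width: 0.0275
```

Lower, release, lift and back away, then look at everything.

```bash
python3 -m crank '[{"x":0,"y":0,"z":0.003,"ax":0,"ay":0,"az":0,"claw":0.6},{"x":0,"y":0,"z":0.006,"ax":0,"ay":0,"az":0,"claw":0.6},{"x":0,"y":0,"z":0.008,"ax":0,"ay":0,"az":0,"claw":0.6},{"x":0,"y":0,"z":0.009,"ax":0,"ay":0,"az":0,"claw":0.6},{"x":0,"y":0,"z":0.009,"ax":0,"ay":0,"az":0,"claw":0.6}]' 30;python3 -m crank '[{"x":0,"y":0,"z":0,"ax":0,"ay":0,"az":0,"claw":0},{"x":0,"y":0,"z":0,"ax":0,"ay":0,"az":0,"claw":0},{"x":0,"y":0,"z":0,"ax":0,"ay":0,"az":0,"claw":0},{"x":0,"y":0,"z":-0.02,"ax":0,"ay":0,"az":0,"claw":0},{"x":0,"y":0,"z":-0.06,"ax":0,"ay":0,"az":0,"claw":0}]'; python3 -m crank '[{"x":0,"y":0,"z":-0.04,"ax":0,"ay":0,"az":0,"claw":0},{"x":0,"y":0,"z":-0.08,"ax":0,"ay":0,"az":0,"claw":0},{"x":0,"y":0,"z":-0.12,"ax":0,"ay":0,"az":0,"claw":0},{"x":0,"y":0,"z":-0.16,"ax":0,"ay":0,"az":0,"claw":0},{"x":0,"y":0,"z":-0.18,"ax":0,"ay":0,"az":0,"claw":0}]';for i in 1 2; do python3 -m crank '[{"x":-0.035,"y":-0.01,"z":0,"ax":0,"ay":0,"az":0,"claw":0},{"x":-0.07,"y":-0.02,"z":0,"ax":0,"ay":0,"az":0,"claw":0},{"x":-0.105,"y":-0.03,"z":0,"ax":0,"ay":0,"az":0,"claw":0},{"x":-0.14,"y":-0.04,"z":0,"ax":0,"ay":0,"az":0,"claw":0},{"x":-0.15,"y":-0.05,"z":0,"ax":0,"ay":0,"az":0,"claw":0}]'|grep ee_pos; done; python3 - <<'E'
from h import *
t=camera("top");s=camera("side");cv2.imwrite("pics/t27.png",t["color"]);cv2.imwrite("pics/s27.png",s["color"])
a=cv2.resize(s["color"],(440,330));b=cv2.resize(t["color"][140:290,85:425],(800,353),interpolation=cv2.INTER_CUBIC)[:,:]
z=cv2.resize(s["color"][115:190,260:370],(360,245),interpolation=cv2.INTER_CUBIC)
im=np.zeros((598,800,3),np.uint8);im[:353]=b;im[353:,:327]=cv2.resize(s["color"],(327,245));im[353:,327:687]=z
cv2.imwrite("pics/m27.png",im)
tiles(t,.021,(106,154,182,258),60);tiles(t,.03,(340,200,405,285),60)
E
```

```text
time: 77.7
ee_pos: [0.5797, 0.2999, 0.0133]
eef_rot: [0.732, 0.682, -0.001, 0.0]
ft_force: [-2.8, -2.3, 6.1]
width: 0.0273
time: 78.12
ee_pos: [0.5777, 0.2982, 0.0688]
eef_rot: [0.731, 0.682, -0.005, -0.001]
ft_force: [0.6, 0.1, -0.6]
width: 0.0425
time: 78.53
ee_pos: [0.5806, 0.3015, 0.2582]
eef_rot: [0.731, 0.682, 0.001, 0.001]
ft_force: [0.6, 0.8, 0.7]
width: 0.0436
ee_pos: [0.5199, 0.1487, 0.2524]
ee_pos: [0.4587, 0.0041, 0.253]
tile [0.5095 0.2581] [263.7 116.5] 3.3 [162. 203.]
tile [0.4471 0.3601] [111.3  32.9] -3.9 [116. 229.]
tile [ 0.4334 -0.2802] [209.1 159.5] 0.7 [372. 242.]
```

View pics/m27.png

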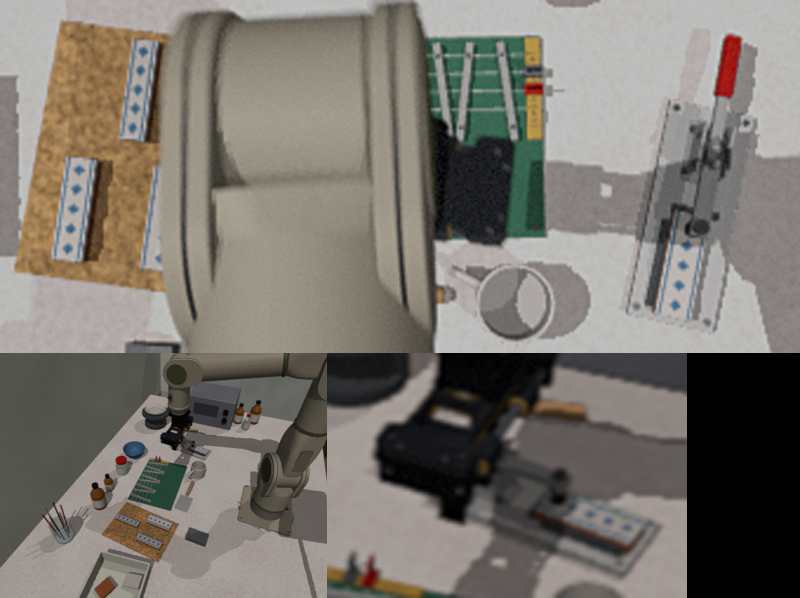

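```bash
python3 -m crank '[{"x":0,"y":0,"z":0,"ax":0,"ay":0,"az":0,"claw":0},{"x":0,"y":0,"z":0,"ax":0,"ay":0,"az":0,"claw":0},{"x":0,"y":0,"z":0,"ax":0,"ay":0,"az":0,"claw":0},{"x":0,"y":0,"z":0,"ax":0,"ay":0,"az":0,"claw":0},{"x":0,"y":0,"z":0,"ax":0,"ay":0,"az":0,"claw":0}]' && python3 -c "
from bench import close_job
print(close_job())"
```

```text
time: 79.88
ee_pos: [0.4594, 0.0095, 0.2535]
eef_rot: [0.731, 0.683, -0.001, -0.001]
ft_force: [0.6, -0.0, -0.2]
width: 0.0437
the job is handed in; nothing more can be done
None
```

The job is done and handed in at about 80 s of the 210 s allowed; the hand-in gave no verdict.

- **Calibring:** all four tiles were present. I slid each one forward in its own lane until it wedged (11–16 N of push), and all four stood wedged together, each with its front end just past its own line. The red flag stands at the 56 mm line, so the 38 mm tile (`tile_a`) was the one wanted.
- **Nest and clamp:** I opened the clamp, pushed `tile_a` against the side rail and the end stop until I felt contact with both, then swung the handle down to its lower stop (19 N).
- **Other tiles:** the 28, 33 and 43 mm tiles are back flat on the cork mat.

**Last checks:**
- The final pictures show `tile_a` beside the rail with the pad on it, the handle down, and three tiles on the mat. The arm was clear, at about 0.25 m height.
- In the wrist camera, the handle reads within 1 mm of where it started, which was locked.
- The arm hid part of the mat in the final top view, so I saw the 43 mm tile whole only in the side view.
- I had no reading of the pad's force, and did not measure the bystanders' positions again.

**What did not go to plan:**
- My first grasp of the 43 mm tile closed on nothing, because I lifted before the fingers had shut. I repeated it.
- `tile_a` was knocked a few centimetres aside before I reached it. I located it again and gripped it there.
- The top and wrist cameras disagreed by up to 5 mm, so I settled the final positions by contact force.

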